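# Sort out the blank and present the notched slide to the label reader

## Robot

A 6-joint arm with a two-finger parallel gripper is mounted at the origin on the work surface. World frame = base frame: x ahead of the robot, y to its left, z up, the work surface at z = 0. Lengths are in mm, angles in degrees, forces in N, time in s.
With the tool pointing down it reaches from about 400 to 825 mm from the base axis. Payload 7 kg.
Tool frame: the origin (TCP) lies between the finger pads; the fingertips stand env.tips_ahead ahead of it and the grasp point (between the pads) lies 3 mm ahead of it (env.tips_ahead is the distance from the TCP to the fingertips, in mm); z points along the fingers, x is the direction in which the jaws open and shut, and the axes are right-handed (so a half turn about z gives the same grasp; the last joint's range is limited). The gripper opens to 85 mm and grips with 20 to 120 N. Pads are 22 mm wide; open, the fingers measure 114 mm over their backs; the gripper's body (76 mm by 85 mm) begins 54 mm behind the grasp point. The pads swing forward as they close: fully open they stand 13 mm farther back than shut.
Start: joints at [83.256, 20.546, 0.682, 0, -70.136, -16.507], TCP at [266.465, 620.155, 253.302] pointing down, gripper open.
Joint ranges: [-176.03, 176.03], [-82.01, 121.73], [-58.28, 71.71], [-173.87, 95.51], [-174.79, -0.11], [-173.66, 173.66]. Speed limits (degrees/s): [136.94, 136.94, 172.46, 180, 180, 180].

## Interface

Orientations are given as a 3x3 rotation matrix whose columns are the frame's x, y, z axes.
In Python, from cell import env, imaging gives the robot as it stands. The module is installed in compiled form; this text tells all that it offers.
- The arm moves only by the tool arm_command, never from a script. Its argument "deltas" is text: rows parted by semicolons, each of 4 numbers parted by spaces: the shift along the tool's x, y, z as a fraction of full scale, then the turn about the tool's z as a fraction of full scale. A call has 1 to 10 rows; each row is the pose to reach, as a shift and turn from the pose measured when the call began, along the tool's axes at that moment; what a row does not reach only later rows make up. Full scale, the value 1, is 60 cm for a shift and pi/4 rad for a turn. A row lasts 1/12 s, in which the tool goes at most 41.7 mm and 7.16 degrees, less where a joint would pass 70% of its speed; a pose out of reach is approached as far as the arm can. A call with a number of a shift or a turn outside -1 to 1 is refused whole. A call with a gripper value outside its range is refused whole. "claw" is the closure, from -1 (fully open) to 1 (shut), set as the call begins (left out, the last holds). The fingers move at their own pace and stop on an object; "squeeze" is the grip in N (left out, the last holds). Time passes only in rows, so rows that repeat a pose let the fingers close. It gives the time, the measured TCP pose, the force and the opening at its end, in the units of the state.
- env.observe(): the state, without advancing time (a new reading comes with each control period).
- imaging.snapshot(name): name is "scene" or "top" or "wrist"; returns the picture (400x640x3 uint8, blue, green, red); there is no depth.
- imaging.calibration(name): a dict with "fx", "fy", "cx", "cy" (pixels), "dist_coeffs" ([k1, k2, p1, p2, k3] as OpenCV has them; the pictures are not rectified), "T" (4x4, takes a point from camera to world coordinates). Camera axes: x right, y up, looking along -z (the intrinsics and any distortion apply to the point x, -y, -z); pixel columns grow to the right and rows downward; lengths in mm; the calibration is good to about 2 mm. A picture is of the moment at which its call begins: read the wrist's pose just before it. calibration takes no time and is no camera call; for the wrist camera it gives the pose at the moment of the call.
- env.sign_off(): hands the job in, once; it reports no verdict.
The state is a dict: "clock": time; "joint_pos": joint angles; "joint_velocities": joint speeds; "joint_efforts": joint torques, N m; "eef_pos": TCP position; "tcp_rot": TCP orientation; "contact_force": force on the tool from outside, world axes, zero at the start; "ft_torque": the same for the moment, N m; "gripper_width": opening from 0.0 (shut) to 1.0 (fully open).
Only numpy, scipy, OpenCV 4.12 (cv2) and the standard library are available. Lean on these libraries where they do the work, as an engineer would, in place of code of your own. Each camera call takes 0.05 s, during which the arm holds its last target.

## Task

Sort the two glass plates standing in the wooden rack: first stand the plain blank with square corners in the aluminium trough, setting it down in there rather than dropping it. Then find the frosted end of the other plate, the slide, by its small corner notch, lift the slide out and present it label up to the reader: label at the reading spot above the ring mark, label face tilted upward to look straight into the lens, long edges level. Finish while still holding the slide there, steady and touching nothing but the gripper, and leave everything else on the bench where it is.

Things in the scene. Friction and masses are not known exactly. Their poses are not given: they have to be found in the camera images.
- slide_center (a point): Centre of the SLIDE, a 130 g glass plate 110 long, 8 thick, 60 mm tall, standing on a long edge in one of the rack's slots. Its +x end is frosted white (30 mm), with the upper corner cut by a 14 x 14 mm notch. x along its length to the frosted end, y through the thickness, z up to the notched edge. Seen from the label (-y) face, notched edge up, the frosted end is on the right
- slide_label (a point): Centre of the slide's label, a small plain buff sticker 22 x 32 mm on the -y face in the frosted end; 40 mm from slide_center along +x and 4 mm along -y. Axes as slide_center
- slide_look (a point): The point 170 mm straight out from the label (along the slide's -y): where the label looks. When the slide is rightly presented it falls on the reader's lens. Axes as slide_center
- slide: The slide itself; origin at the middle of its lower long edge, 30 mm below slide_center; same axes
- blank_center (a point): Centre of the BLANK: a glass plate of the same size (110 x 8 x 60 mm, about 130 g), also frosted at its +x end, but with four square corners, no notch and no label; it stands in the other slot. Axes as the slide's
- blank: The blank itself; origin at the middle of its lower long edge, 30 mm below blank_center; same axes
- rack: Fixed low wooden rack, 136 x 116 mm, at any yaw; origin under its centre. Two slots along its x, at y = -35 and +35 mm, 11 mm wide, 116 mm long; slot floor 6 mm, tops of the slot walls 24 mm above the bench. A plate in it reaches 66 mm above the bench: lift it straight up at least 20 mm to free it
- trough_in (a point): Centre of the inner floor of the empty fixed aluminium trough for blanks; the floor lies 5 mm above the bench and the rim 30 mm above it. Inside 140 mm long (its x axis) and 18 mm wide (its y axis), walls 5 mm, z up. A plate stands in it on its long edge, along x, either way round, and may lean on a wall
- reader: Fixed label reader: white foot 260 x 80 x 8 mm on the bench with a black ring mark, a 22 mm post, and a white round head, about 320 mm high, whose black lens looks down at 40 degrees towards its -x side. Origin on the bench; post at x = +22 mm, ring mark at x = -160 mm, foot from x = -210 to +50 mm; y to the side and level, z up
- reader_spot (a point): The reading spot, in the air 140 mm above the bench, straight above the ring mark: where the slide's label is to be. It lies on the lens's line of sight, 170 mm from the lens. Axes as the reader's
- reader_lens (a point): Centre of the reader's lens, 250 mm above the bench, 130 mm beyond the spot (along the reader's +x) and 110 mm above it. Axes as the reader's
- flask_a: flask, conical, clear glass, 80 mm base diameter, 124 mm tall; origin at the centre of its underside. A bystander
- flask_b: flask like flask_a, standing farther to the robot's right. A bystander
- dish: round flat covered dish of clear plastic, 92 mm diameter, 16 mm high; origin under its centre. A bystander
- jar: small jar with a white cap, 40 mm diameter, 45 mm tall; origin under its centre. A bystander
- spatula: thin steel lab spatula 166 mm long, 5 mm high, lying on the bench to the right of the rack. A bystander
- soil_box: small closed grey plastic box 60 x 40 x 28 mm; origin under its centre. A bystander

How it is judged (in metres and radians):
On the way, in this order (a step that is already met when the one before it is completed fails the run):
1. the blank, still in the gripper, is lowered upright into the trough, to within 20 mm of its floor (x of blank_center in the frame of trough_in between -0.025 and 0.025 m and y of blank_center in the frame of trough_in between -0.02 and 0.02 m and angle between blank_center's own z axis and vertical below 0.6 rad and z of blank_center in the frame of trough_in below 0.05 m and contact force between blank and the fingers above 1 N).
2. the blank is let go and stands at rest in the trough (x of blank_center in the frame of trough_in between -0.025 and 0.025 m and y of blank_center in the frame of trough_in between -0.02 and 0.02 m and angle between blank_center's own z axis and vertical below 0.6 rad and z of blank_center in the frame of trough_in below 0.036 m and contact force between blank and the fingers below 0.1 N and linear speed of blank below 0.03 m/s), for 0.2 s.
At the end, for the whole second after the job is handed in: Blank released at rest in the trough (within 25 mm of its middle, lean < 0.6 rad). Slide held still in the fingers, centre > 90 mm up, clear of the reader, label within 25 mm of the spot, point 170 mm out from it within 65 mm of the lens, long edges within 0.3 rad of level (all of step 2 and distance between slide_label and reader_spot below 0.025 m and distance between slide_look and reader_lens below 0.065 m and angle between slide_center's own x axis and vertical between 1.27 and 1.87 rad and height (world z) of slide_center above 0.09 m and contact force between slide and the fingers above 2 N and contact force between slide and reader below 0.2 N and linear speed of slide below 0.03 m/s); the arm keeps its last pose, push and grip.
It fails at once if a bystander (flask, dish, jar, spatula or box) is moved by more than 30 mm or knocked over (distance of any of flask_a, flask_b, dish, jar, spatula, soil_box from where it was at the start of the episode above 0.03 m or angle between any of flask_a, flask_b, jar's own z axis and vertical above 0.6 rad).
It also fails if it takes over 53 s, if anything falls off the work surface, if the arm or the gripper's body presses on something with over 40 N, if the wrist force passes 120 N, or if a joint passes its speed limit or range.

## Working session

There is one attempt and no reset: what is moved stays moved. The work goes in short steps, Python scripts to look and compute and a tool call to move; the robot and the scene stay as the last step left them, time stands still between calls to the robot, and variables do not carry over. Pictures are saved under pics/ and viewed, and the job is handed in when it is done.

Besides the shell and the picture viewer there is one more tool, called after ">>>" as name(argument=value, ...) on one line, values as JSON. arm_command: Moves the arm, as the interface text tells. Shift numbers are shares of 60 cm and turn numbers shares of pi/4 rad, none past 1 either way. Its arguments: {"type":"object","properties":{"deltas":{"type":"string"},"claw":{"type":"number"},"squeeze":{"type":"number"}},"required":["deltas"]}

```bash
ls -la; mkdir -p pics
python3 - <<'E'
from cell import env, imaging
import cv2
print(env.observe()); print(env.tips_ahead, [a for a in dir(env) if a[0]!='_'],[a for a in dir(imaging) if a[0]!='_'])
for n in("scene","top","wrist"):
    im=imaging.snapshot(n); cv2.imwrite(f"pics/{n}0.png",im)
    c=imaging.calibration(n); print(n,c)
E
```

```text
total 12
drwxr-xr-x  3 agent agent 4096 Dec  6 15:37 .
drwxr-xr-x 23 root  root  4096 Dec  6 15:37 ..
drwxr-xr-x  2 agent agent 4096 Dec  6 15:37 pics
{'clock': 0.0, 'joint_pos': array([ 8.32571386e+01,  2.05907663e+01,  6.34415715e-01, -2.18898464e-02,
       -7.01359073e+01, -1.65083007e+01]), 'joint_velocities': array([ 0.00098584,  0.03495706, -0.00720856, -0.0272651 , -0.0732315 ,
       -0.02956295]), 'joint_efforts': array([ 3.33315384e-04, -5.83330965e+01,  2.93413585e+01,  6.93680361e+00,
       -6.05312278e-03, -1.88304045e-05]), 'eef_pos': array([266.28510306, 619.77006244, 252.37051311]), 'tcp_rot': array([[-3.94881579e-01, -9.18731866e-01, -5.45890049e-04],
       [-9.18730554e-01,  3.94881940e-01, -1.55685267e-03],
       [ 1.64589228e-03, -1.13246572e-04, -9.99998639e-01]]), 'contact_force': array([-0.0774968 ,  0.6325215 , -0.32617442]), 'ft_torque': array([-0.00130807, -0.0059801 ,  0.00151596]), 'gripper_width': 1.001063052846218}
22.0 ['Unreachable', 'observe', 'sign_off', 'tips_ahead'] ['calibration', 'snapshot']
scene {'fx': 479.0653442928083, 'fy': 479.065344292
[... 869 characters left out ...]
330008e-02,  1.45201279e-01,  9.89241413e-01,
         1.58752157e+03],
       [ 0.00000000e+00,  0.00000000e+00,  0.00000000e+00,
         1.00000000e+00]])}
wrist {'fx': 293.26600326162855, 'fy': 293.26600326162855, 'cx': 326.85593986192254, 'cy': 202.43074129007664, 'dist_coeffs': array([0.00995115, 0.        , 0.        , 0.        , 0.        ]), 'T': array([[-3.94305209e-01,  8.75921279e-01,  2.78002367e-01,
         3.37624372e+02],
       [-9.18979531e-01, -3.75881783e-01, -1.19119720e-01,
         5.90599066e+02],
       [ 1.56528233e-04, -3.02448011e-01,  9.53165870e-01,
         3.72932821e+02],
       [ 0.00000000e+00,  0.00000000e+00,  0.00000000e+00,
         1.00000000e+00]])}
```

View pics/scene0.png

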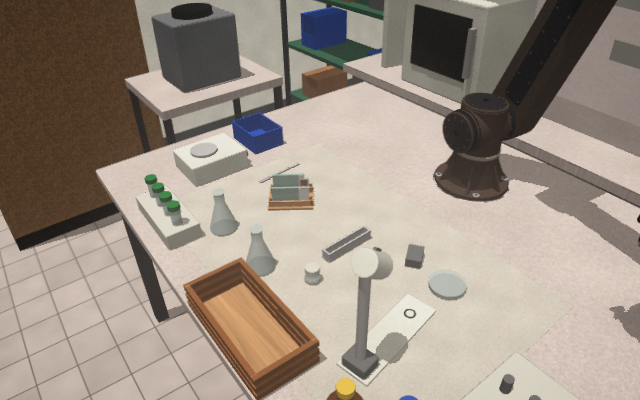

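View pics/top0.png

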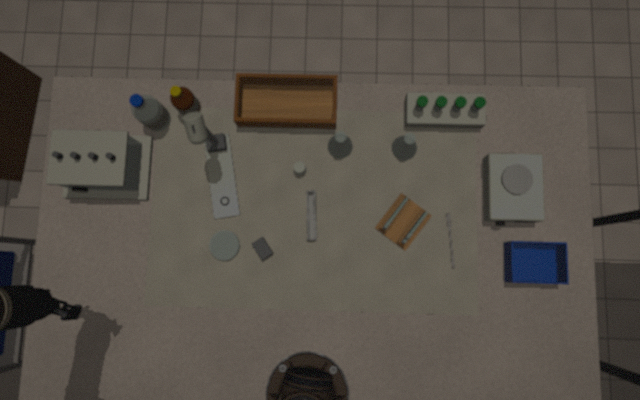

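View pics/wrist0.png

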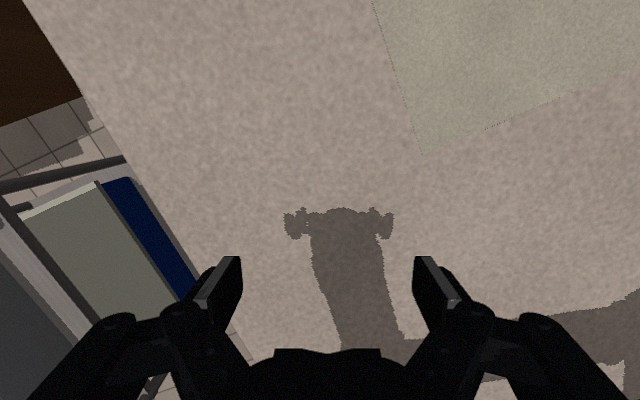

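```bash
cat > h.py <<'E'
import numpy as np, cv2
from cell import env, imaging
def K(c): return np.array([[c['fx'],0,c['cx']],[0,c['fy'],c['cy']],[0,0,1]])
def ray(c,uv):
    p=cv2.undistortPoints(np.array(uv,float).reshape(-1,1,2),K(c),c['dist_coeffs']).reshape(-1,2)
    d=np.c_[p[:,0],-p[:,1],-np.ones(len(p))]@c['T'][:3,:3].T
    return c['T'][:3,3],d
def plane(c,uv,z):
    o,d=ray(c,uv); s=(z-o[2])/d[:,2]; return o+d*s[:,None]
def proj(c,P):
    P=np.atleast_2d(np.array(P,float)); q=(P-c['T'][:3,3])@c['T'][:3,:3]
    return cv2.projectPoints(q*[1,-1,-1],np.zeros(3),np.zeros(3),K(c),c['dist_coeffs'])[0].reshape(-1,2)
def crop(im,x0,y0,x1,y1,s,out,gain=1.6):
    a=cv2.resize(im[y0:y1,x0:x1],None,fx=s,fy=s,interpolation=cv2.INTER_CUBIC)
    cv2.imwrite(out,np.clip(a*float(gain),0,255).astype('uint8'))
E
python3 - <<'E'
from h import *
t=cv2.imread('pics/top0.png'); s=cv2.imread('pics/scene0.png')
crop(t,195,125,465,275,2.9,'pics/t1.png',2.2)
crop(t,360,180,460,260,8,'pics/t2.png',2.2)
crop(s,250,150,450,270,4,'pics/s1.png',1.3)
crop(s,260,160,330,215,11,'pics/s2.png',1.3)
E
```

```text
(no output)
```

View pics/t1.png

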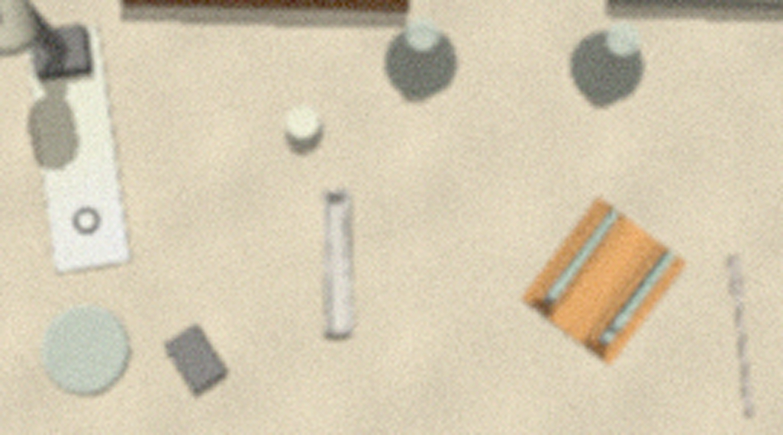

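View pics/t2.png

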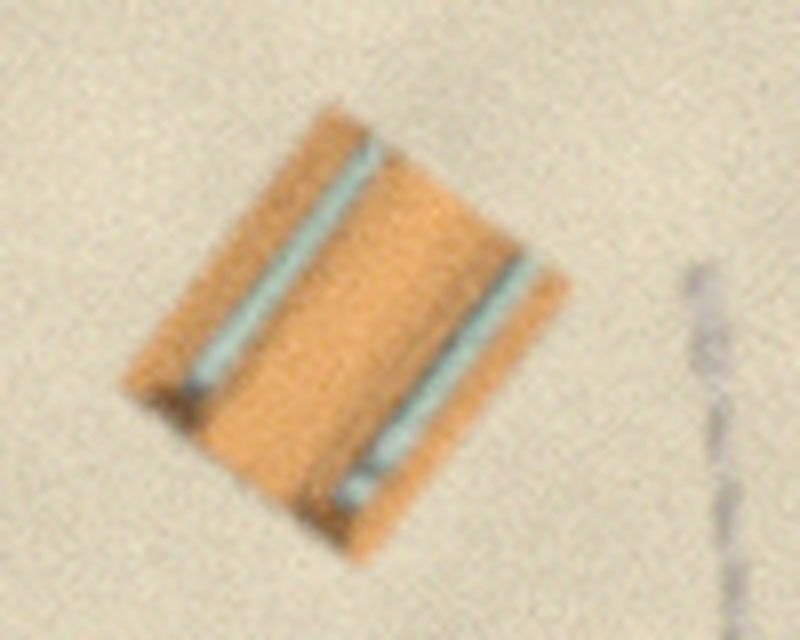

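View pics/s2.png

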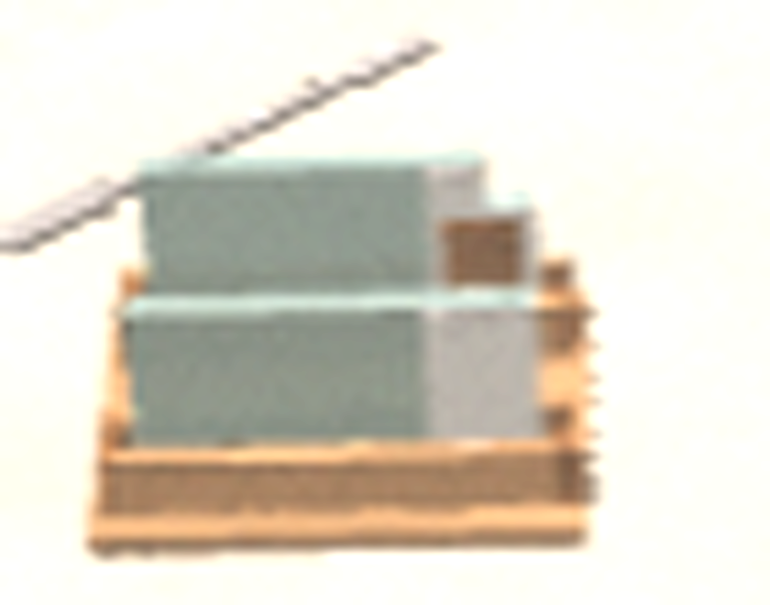

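View pics/s1.png

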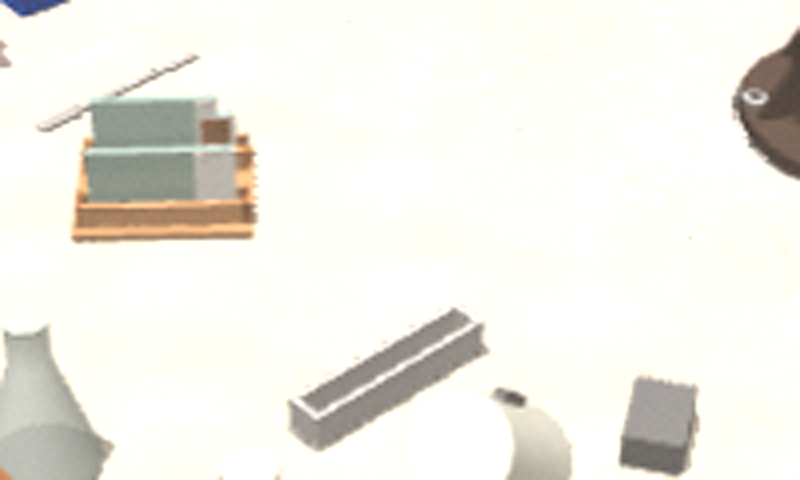

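Run:
```python
from h import *
t=imaging.calibration('top'); s=imaging.calibration('scene')
f=lambda P:np.round(P,0)
T1=lambda u,v:(195+u/2.9,125+v/2.9); T2=lambda u,v:(360+u/8,180+v/8); S2=lambda u,v:(260+u/11,160+v/11); S1=lambda u,v:(250+u/4,150+v/4)
print('ring',f(plane(t,[T1(87,220)],8)), 'scene',f(plane(s,[(410,313.5)],8)))
print('foot end corners',f(plane(t,[T1(58,272),T1(130,260),T1(30,30)],8)))
print('trough rim top view corners',f(plane(t,[T1(325,190),T1(348,190),T1(352,337),T1(325,337)],30)))
print('trough rim scene',f(plane(s,[S1(290,402),S1(455,310),S1(485,325),S1(318,418)],30)))
print('rack top corners',f(plane(t,[T2(333,100),T2(570,280),T2(360,562),T2(122,388)],24)))
print('blank top ends top',f(plane(t,[T2(373,145),T2(197,385)],66)))
print('slide ends top',f(plane(t,[T2(525,262),T2(377,462)],66)))
print('blank top scene (near-cam edge)',f(plane(s,[S2(122,312),S2(540,298)],66)))
print('slide top scene',f(plane(s,[S2(145,172),S2(483,165)],66)))
print('jar',f(plane(t,[T1(302,123)],45)),'flask tops',f(plane(t,[T1(420,32),T1(622,38)],124)),'box',f(plane(t,[T1(196,355)],28)),'dish',f(plane(t,[T1(85,350)],16)), 'spat',f(plane(t,[T1(733,258),T1(748,415)],3)))
print('left device', f(plane(t,[(50,130),(150,198)],0)),f(plane(t,[(100,155)],150)))
```

```text
ring [[565. 269.   8.]] scene [[561. 273.   8.]]
foot end corners [[509. 297.   8.]
 [524. 221.   8.]
 [771. 342.   8.]]
trough rim top view corners [[600.  16.  30.]
 [601.  -8.  30.]
 [447. -17.  30.]
 [447.  11.  30.]]
trough rim scene [[601.  -2.  30.]
 [456.  -6.  30.]
 [451.  18.  30.]
 [596.  21.  30.]]
rack top corners [[ 602. -271.   24.]
 [ 536. -361.   24.]
 [ 428. -282.   24.]
 [ 490. -193.   24.]]
blank top ends top [[ 579. -280.   66.]
 [ 489. -217.   66.]]
slide ends top [[ 537. -336.   66.]
 [ 463. -282.   66.]]
blank top scene (near-cam edge) [[ 578. -278.   66.]
 [ 487. -214.   66.]]
slide top scene [[ 536. -332.   66.]
 [ 461. -276.   66.]]
jar [[668.  41.  45.]] flask tops [[ 748.  -79.  124.]
 [ 746. -280.  124.]] box [[425. 144.  28.]] dish [[427. 262.  16.]] spat [[ 542. -415.    3.]
 [ 379. -429.    3.]]
left device [[778. 838.   0.]
 [569. 504.   0.]] [[670. 602. 150.]]
```

>>> arm_command(deltas="0.15 -0.25 -0.25 0.1;0.51 -0.92 -0.26 0.26;0.51 -0.92 -0.26 0.26;0.51 -0.92 -0.26 0.26;0.51 -0.92 -0.26 0.26;0.51 -0.92 -0.26 0.26;0.51 -0.92 -0.26 0.26;0.51 -0.92 -0.26 0.26;0.51 -0.92 -0.26 0.26;0.51 -0.92 -0.26 0.26")

```text
clock: 0.98
eef_pos: [510.6, 303.0, 359.5]
tcp_rot: [[-0.573, -0.82, -0.0], [-0.82, 0.573, -0.001], [0.001, -0.0, -1.0]]
contact_force: [1.4, 1.1, 0.0]
gripper_width: 1.0
```

>>> arm_command(deltas="0.117 -0.366 -0.1 0;0.117 -0.366 -0.1 0;0.117 -0.366 -0.1 0;0.117 -0.366 -0.1 0;0.117 -0.366 -0.1 0;0.117 -0.366 -0.1 0")

```text
clock: 1.48
eef_pos: [651.7, 117.1, 420.2]
tcp_rot: [[-0.574, -0.819, -0.0], [-0.819, 0.574, -0.001], [0.001, -0.001, -1.0]]
contact_force: [0.3, 1.4, -0.1]
gripper_width: 0.996
```

>>> arm_command(deltas="-0.4 -0.4 0 0;-0.4 -0.4 0 0;-0.4 -0.4 0 0;-0.4 -0.4 0 0;-0.4 -0.4 0 0;-0.4 -0.4 0 0;-0.4 -0.4 0 0;-0.4 -0.4 0 0;-0.4 -0.4 0 0;-0.4 -0.4 0 0")

```text
clock: 2.32
eef_pos: [922.9, 164.9, 382.9]
tcp_rot: [[-0.573, -0.819, 0.033], [-0.819, 0.574, -0.0], [-0.019, -0.027, -0.999]]
contact_force: [-0.7, 0.0, 0.3]
gripper_width: 1.001
```

```bash
python3 -c "
from h import *
np.set_printoptions(suppress=True,precision=4)
o=env.observe();print(o)"
```

```text
{'clock': 2.3167, 'joint_pos': array([  22.2135,   51.5773,   71.6236,    0.7646, -108.2879,   33.0349]), 'joint_velocities': array([-0.1948, -1.0606,  2.5053,  1.1043,  2.8784,  0.3613]), 'joint_efforts': array([ -0.1612, -91.6993,  28.4249,   6.7752,   0.1782,   0.0134]), 'eef_pos': array([922.8773, 164.9066, 382.8797]), 'tcp_rot': array([[-0.5733, -0.8187,  0.0332],
       [-0.8191,  0.5736, -0.0001],
       [-0.0189, -0.0273, -0.9994]]), 'contact_force': array([-0.7087,  0.0479,  0.2512]), 'ft_torque': array([-0.0187,  0.116 ,  0.0058]), 'gripper_width': 1.0009362996499798}
```

>>> arm_command(deltas="-0.7 -0.7 0 0;-0.7 -0.7 0 0;-0.7 -0.7 0 0;-0.7 -0.7 0 0;-0.7 -0.7 0 0;-0.7 -0.7 0 0;-0.7 -0.7 0 0;-0.7 -0.7 0 0;-0.7 -0.7 0 0;-0.7 -0.7 0 0")

```text
clock: 3.15
eef_pos: [990.9, 176.2, 274.7]
tcp_rot: [[-0.572, -0.817, 0.072], [-0.819, 0.574, 0.003], [-0.043, -0.057, -0.997]]
contact_force: [-0.5, 0.1, -0.6]
gripper_width: 0.999
```

```bash
python3 -c "
from h import *
np.set_printoptions(suppress=True,precision=4)
o=env.observe();print(o)"
```

```text
{'clock': 3.15, 'joint_pos': array([ 21.5561,  58.3942,  71.6679,   1.3873, -99.3844,  33.7119]), 'joint_velocities': array([-0.4427,  4.641 ,  0.0506,  0.1598,  5.0627,  0.3056]), 'joint_efforts': array([   0.0118, -101.5015,   30.6781,    7.2865,    0.0899,   -0.0081]), 'eef_pos': array([990.8675, 176.2497, 274.654 ]), 'tcp_rot': array([[-0.5721, -0.817 ,  0.0718],
       [-0.819 ,  0.5737,  0.0027],
       [-0.0434, -0.0573, -0.9974]]), 'contact_force': array([-0.4563,  0.1321, -0.5789]), 'ft_torque': array([0.0118, 0.2923, 0.0155]), 'gripper_width': 0.9985816657670055}
```

>>> arm_command(deltas="0.9 0.184 -0.043 0;0.9 0.184 -0.043 0;0.9 0.184 -0.043 0;0.9 0.184 -0.043 0;0.9 0.184 -0.043 0;0.9 0.184 -0.043 0;0.9 0.184 -0.043 0;0.9 0.184 -0.043 0;0.9 0.184 -0.043 0;0.9 0.184 -0.043 0")

```text
clock: 3.98
eef_pos: [704.3, -94.8, 273.3]
tcp_rot: [[-0.572, -0.817, 0.074], [-0.819, 0.574, 0.003], [-0.045, -0.059, -0.997]]
contact_force: [1.1, -0.8, -0.1]
gripper_width: 0.996
```

```bash
cat >> h.py <<'E'
def delta(P,turn=0,o=None):
    """TCP target world mm -> fractions"""
    o=o or env.observe(); d=np.array(P,float)-o['eef_pos']; q=o['tcp_rot'].T@d/600
    print('t',round(o['clock'],2),'at',np.round(o['eef_pos'],1),'R',np.round(o['tcp_rot'],3).tolist(),'q',np.round(o['joint_pos'],1),'F',np.round(o['contact_force'],1),'g',round(o['gripper_width'],3))
    print('->',P,np.round(q,4),'turn',round(turn/45,4),'dist',round(np.linalg.norm(d)),'rows',round(np.linalg.norm(d)/41.7,1))
E
python3 -c "
from h import *
delta((513,-275,270))"
```

```text
t 3.98 at [704.3 -94.8 273.3] R [[-0.572, -0.817, 0.074], [-0.819, 0.574, 0.003], [-0.045, -0.059, -0.997]] q [  8.2  20.9   3.5   0.5 -68.4  46.6] F [ 1.1 -0.8 -0.1] g 0.996
-> (513, -275, 270) [ 0.4286  0.0886 -0.0188] turn 0.0 dist 263 rows 6.3
```

>>> arm_command(deltas="0.429 0.089 -0.019 0;0.429 0.089 -0.019 0;0.429 0.089 -0.019 0;0.429 0.089 -0.019 0;0.429 0.089 -0.019 0;0.429 0.089 -0.019 0;0.429 0.089 -0.019 0;0.429 0.089 -0.019 0;0.429 0.089 -0.019 0")

```text
clock: 4.73
eef_pos: [512.4, -275.9, 271.1]
tcp_rot: [[-0.573, -0.816, 0.076], [-0.818, 0.575, 0.002], [-0.045, -0.061, -0.997]]
contact_force: [0.2, 0.0, 0.5]
gripper_width: 0.995
```

Run:
```python
from h import *
delta((533,-247,66))
c=imaging.calibration('wrist'); im=imaging.snapshot('wrist'); np.save('cw1.npy',c['T']); cv2.imwrite('pics/w1.png',im)
cv2.imwrite('pics/w1b.png',np.clip(im*1.8,0,255).astype('uint8'))
```

```text
t 4.73 at [ 512.4 -275.9  271.1] R [[-0.573, -0.816, 0.076], [-0.818, 0.575, 0.002], [-0.045, -0.061, -0.997]] q [ -9.6   9.  -12.3  -0.9 -64.4  64.9] F [0.2 0.  0.5] g 0.995
-> (533, -247, 66) [-0.0435  0.0205  0.3436] turn 0.0 dist 208 rows 5.0
```

View pics/w1b.png

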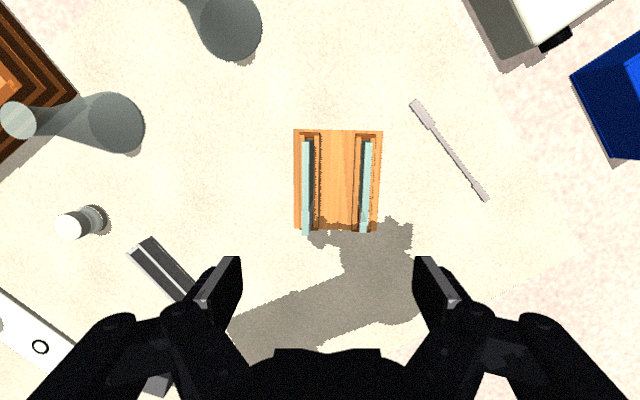

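Run:
```python
from h import *
c=imaging.calibration('wrist'); c['T']=np.load('cw1.npy'); im=cv2.imread('pics/w1.png')
crop(im,280,115,400,245,4.5,'pics/w1c.png',1.8)
a=im.astype(int); m=((a[...,1]>a[...,2]+12)).astype('uint8'); m[:115]=0;m[245:]=0;m[:,:280]=0;m[:,400:]=0
n,l,st,ce=cv2.connectedComponentsWithStats(m)
for i in range(1,n):
    if st[i,4]>60:
        ys,xs=np.where(l==i); p=np.c_[xs,ys].astype(np.float32)
        r=cv2.minAreaRect(p); print(st[i],r)
        top=[(xs[ys==ys.min()+2].mean(),ys.min()),(xs[ys==ys.max()-2].mean(),ys.max()+1)]
        print(np.round(plane(c,top,66),1))
```

```text
[302 141   7  94 513] ((305.31121826171875, 187.5262451171875), (5.941405296325684, 93.0337142944336), 0.8303154110908508)
[[ 577.9 -279.9   66. ]
 [ 489.3 -214.    66. ]]
[360 142  12  91 569] ((365.6092224121094, 187.0338592529297), (6.87828254699707, 90.4161376953125), 3.1798300743103027)
[[ 537.7 -335.7   66. ]
 [ 452.7 -272.7   66. ]]
```

View pics/w1c.png

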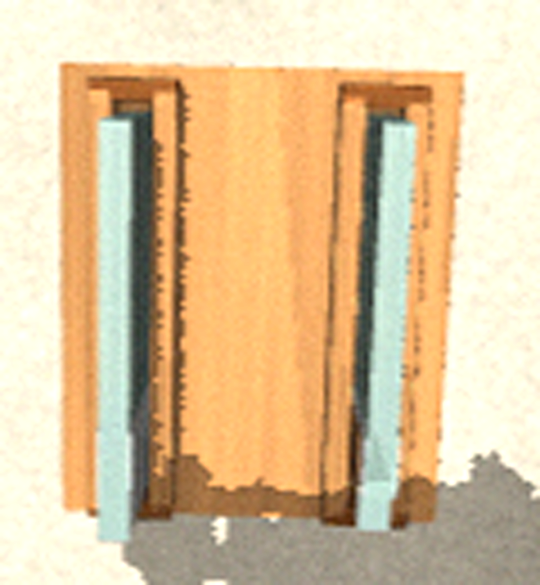

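Run:
```python
from h import *
delta((533.6,-247,130),1.6);delta((533.6,-247,58),1.6)
```

```text
t 4.78 at [ 513.1 -275.3  270.8] R [[-0.572, -0.816, 0.075], [-0.819, 0.574, 0.002], [-0.045, -0.06, -0.997]] q [ -9.5   9.1 -12.3  -0.9 -64.4  64.9] F [ 0.1 -0.6  0.3] g 0.998
-> (533.6, -247, 130) [-0.0476  0.0133  0.2368] turn 0.0356 dist 145 rows 3.5
t 4.78 at [ 513.1 -275.3  270.8] R [[-0.572, -0.816, 0.075], [-0.819, 0.574, 0.002], [-0.045, -0.06, -0.997]] q [ -9.5   9.1 -12.3  -0.9 -64.4  64.9] F [ 0.1 -0.6  0.3] g 0.998
-> (533.6, -247, 58) [-0.0421  0.0205  0.3564] turn 0.0356 dist 216 rows 5.2
```

>>> arm_command(deltas="-0.0476 0.0133 0.2368 0.036;-0.0476 0.0133 0.2368 0.036;-0.0476 0.0133 0.2368 0.036;-0.0476 0.0133 0.2368 0.036;-0.0476 0.0133 0.2368 0.036;-0.042 0.02 0.356 0.036;-0.042 0.02 0.356 0.036;-0.042 0.02 0.356 0.036;-0.042 0.02 0.356 0.036;-0.042 0.02 0.356 0.036")

```text
clock: 5.62
eef_pos: [535.8, -247.4, 60.7]
tcp_rot: [[-0.594, -0.801, 0.078], [-0.803, 0.596, 0.001], [-0.048, -0.062, -0.997]]
contact_force: [1.2, -0.2, 1.3]
gripper_width: 1.0
```

Run:
```python
from h import *
delta((533.6,-247,58))
im=imaging.snapshot('wrist'); cv2.imwrite('pics/w2.png',np.clip(im*1.6,0,255).astype('uint8'))
```

```text
t 5.62 at [ 535.8 -247.4   60.7] R [[-0.594, -0.801, 0.078], [-0.803, 0.596, 0.001], [-0.048, -0.062, -0.997]] q [ -6.2  21.8 -26.1  -0.9 -37.6  60.3] F [ 1.2 -0.2  1.3] g 1.0
-> (533.6, -247, 58) [0.0018 0.0036 0.0041] turn 0.0 dist 3 rows 0.1
```

View pics/w2.png

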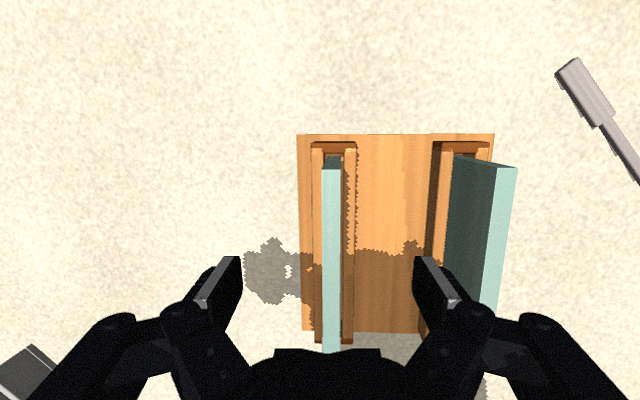

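>>> arm_command(deltas="0.002 0.0036 0.004 0;0.002 0.0036 0.004 0;0.002 0.0036 0.004 0;0.002 0.0036 0.004 0;0.002 0.0036 0.004 0;0.002 0.0036 0.004 0;0.002 0.0036 0.004 0;0.002 0.0036 0.004 0", claw=1, squeeze=50)

```text
clock: 6.33
eef_pos: [533.0, -248.0, 58.7]
tcp_rot: [[-0.594, -0.801, 0.078], [-0.803, 0.596, 0.0], [-0.047, -0.062, -0.997]]
contact_force: [-3.4, -4.9, 4.2]
gripper_width: 0.083
```

Run:
```python
from h import *
o=env.observe()
delta((533.6,-247,130))
```

```text
t 6.33 at [ 533.  -248.    58.7] R [[-0.594, -0.801, 0.078], [-0.803, 0.596, 0.0], [-0.047, -0.062, -0.997]] q [ -6.2  21.8 -26.5  -0.8 -37.2  60.3] F [-3.4 -4.9  4.2] g 0.083
-> (533.6, -247, 130) [-0.0075 -0.0072 -0.1184] turn 0.0 dist 71 rows 1.7
```

Run:
```python
from h import *
delta((533,-248,125));delta((525,4,135),-38.8)
```

```text
t 6.33 at [ 533.  -248.    58.7] R [[-0.594, -0.801, 0.078], [-0.803, 0.596, 0.0], [-0.047, -0.062, -0.997]] q [ -6.2  21.8 -26.5  -0.8 -37.2  60.3] F [-3.4 -4.9  4.2] g 0.083
-> (533, -248, 125) [-0.0051 -0.0069 -0.1101] turn 0.0 dist 66 rows 1.6
t 6.33 at [ 533.  -248.    58.7] R [[-0.594, -0.801, 0.078], [-0.803, 0.596, 0.0], [-0.047, -0.062, -0.997]] q [ -6.2  21.8 -26.5  -0.8 -37.2  60.3] F [-3.4 -4.9  4.2] g 0.083
-> (525, 4, 135) [-0.3354  0.253  -0.1276] turn -0.8622 dist 263 rows 6.3
```

>>> arm_command(deltas="-0.005 -0.007 -0.11 0;-0.005 -0.007 -0.11 0;-0.005 -0.007 -0.11 0;-0.335 0.253 -0.1276 -0.862;-0.335 0.253 -0.1276 -0.862;-0.335 0.253 -0.1276 -0.862;-0.335 0.253 -0.1276 -0.862;-0.335 0.253 -0.1276 -0.862;-0.335 0.253 -0.1276 -0.862;-0.335 0.253 -0.1276 -0.862")

```text
clock: 7.17
eef_pos: [525.3, 9.3, 135.6]
tcp_rot: [[0.047, -0.996, 0.08], [-0.999, -0.047, 0.002], [0.002, -0.08, -0.997]]
contact_force: [0.5, -0.4, -0.7]
gripper_width: 0.083
```

Run:
```python
from h import *
delta((525,4,75))
c=imaging.calibration('wrist'); np.save('cw3.npy',c['T']);im=imaging.snapshot('wrist'); cv2.imwrite('pics/w3r.png',im);cv2.imwrite('pics/w3.png',np.clip(im*1.6,0,255).astype('uint8'))
```

```text
t 7.17 at [525.3   9.3 135.6] R [[0.047, -0.996, 0.08], [-0.999, -0.047, 0.002], [0.002, -0.08, -0.997]] q [ 23.7  10.5 -31.6   2.5 -43.7  67.3] F [ 0.5 -0.4 -0.7] g 0.083
-> (525, 4, 75) [0.0085 0.009  0.1006] turn 0.0 dist 61 rows 1.5
```

View pics/w3.png

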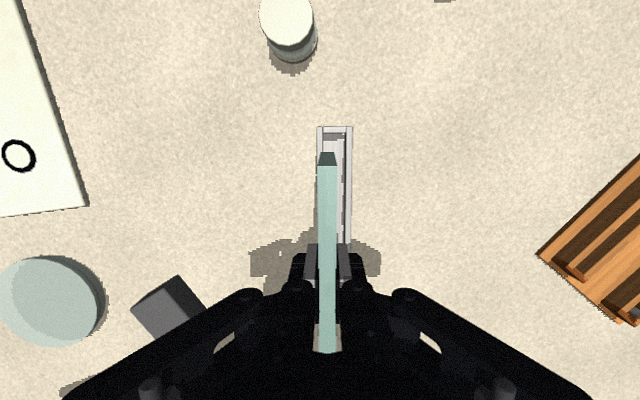

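Run:
```python
from h import *
c=imaging.calibration('wrist'); c['T']=np.load('cw3.npy'); im=cv2.imread('pics/w3r.png')
crop(im,290,110,380,260,4,'pics/w3c.png',1.8)
print(np.round(plane(c,[(317,127),(353,127),(352,240)],30),1)); print(np.round(plane(c,[(18.5,155.5)],8),1))
print(np.round(plane(c,[(327,152),(327,166)],100),1))
print('foot corner',np.round(plane(c,[(88,205),(0,216),(14,0)],8),1))
```

```text
[[598.2  21.4  30. ]
 [599.5  -6.1  30. ]
 [508.2 -11.5  30. ]]
[[562.6 273.4   8. ]]
[[583.7  13.2 100. ]
 [576.1  12.8 100. ]]
foot corner [[521.9 221.4   8. ]
 [508.2 299.4   8. ]
 [679.7 254.2   8. ]]
```

View pics/w3c.png

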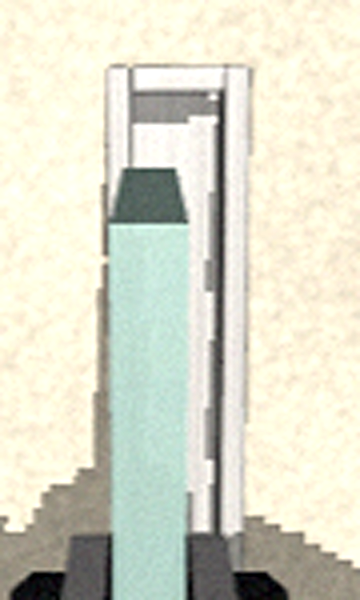

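Run:
```python
from h import *
delta((524.3,3.7,110));delta((524.3,3.7,85));delta((524.3,3.7,60))
```

```text
t 7.22 at [525.    7.5 135.3] R [[0.045, -0.996, 0.079], [-0.999, -0.045, 0.001], [0.002, -0.079, -0.997]] q [ 23.5  10.5 -31.6   2.5 -43.7  67.4] F [-0.2  0.2 -1.3] g 0.087
-> (524.3, 3.7, 110) [0.0062 0.0047 0.0419] turn 0.0 dist 26 rows 0.6
t 7.22 at [525.    7.5 135.3] R [[0.045, -0.996, 0.079], [-0.999, -0.045, 0.001], [0.002, -0.079, -0.997]] q [ 23.5  10.5 -31.6   2.5 -43.7  67.4] F [-0.2  0.2 -1.3] g 0.087
-> (524.3, 3.7, 85) [0.0061 0.008  0.0834] turn 0.0 dist 50 rows 1.2
t 7.22 at [525.    7.5 135.3] R [[0.045, -0.996, 0.079], [-0.999, -0.045, 0.001], [0.002, -0.079, -0.997]] q [ 23.5  10.5 -31.6   2.5 -43.7  67.4] F [-0.2  0.2 -1.3] g 0.087
-> (524.3, 3.7, 60) [0.006  0.0113 0.125 ] turn 0.0 dist 75 rows 1.8
```

>>> arm_command(deltas="0.006 0.005 0.035 0;0.006 0.005 0.042 0;0.006 0.005 0.042 0;0.006 0.005 0.055 0;0.006 0.007 0.075 0;0.006 0.009 0.095 0;0.006 0.01 0.11 0;0.006 0.011 0.125 0;0.006 0.011 0.125 0;0.006 0.011 0.125 0")

```text
clock: 8.05
eef_pos: [524.4, 3.4, 59.7]
tcp_rot: [[0.044, -0.996, 0.078], [-0.999, -0.044, 0.001], [0.003, -0.078, -0.997]]
contact_force: [-0.8, -0.5, -1.0]
gripper_width: 0.085
```

Run:
```python
from h import *
delta((524.3,3.7,59))
im=imaging.snapshot('wrist'); crop(im,250,100,420,370,2.2,'pics/w4.png',1.6)
im=imaging.snapshot('scene'); crop(im,300,200,420,290,6,'pics/s4.png',1.3)
```

```text
t 8.05 at [524.4   3.4  59.7] R [[0.044, -0.996, 0.078], [-0.999, -0.044, 0.001], [0.003, -0.078, -0.997]] q [ 23.   16.7 -36.5   3.1 -32.7  66.9] F [-0.8 -0.5 -1. ] g 0.085
-> (524.3, 3.7, 59) [-0.0005  0.0003  0.0012] turn 0.0 dist 1 rows 0.0
```

View pics/w4.png

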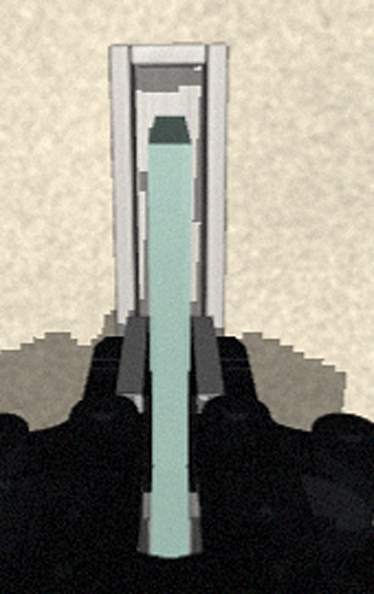

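View pics/s4.png

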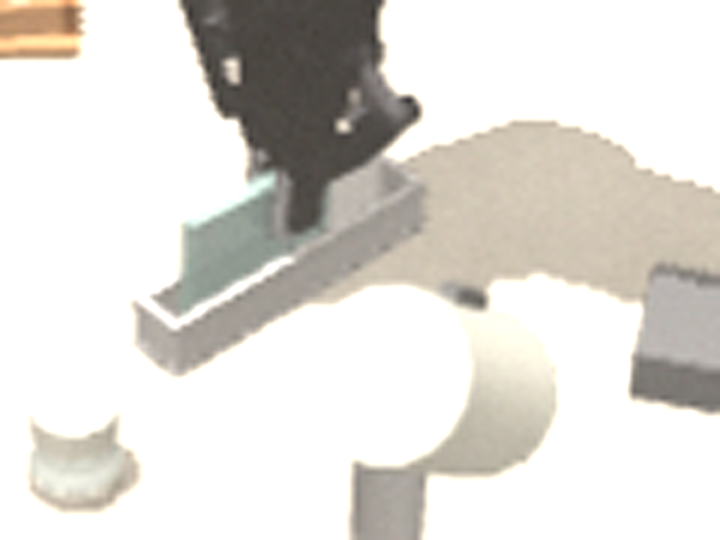

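>>> arm_command(deltas="0 0 0.003 0;0 0 0.003 0")

```text
clock: 8.32
eef_pos: [525.1, 3.7, 58.8]
tcp_rot: [[0.044, -0.996, 0.079], [-0.999, -0.044, 0.002], [0.002, -0.079, -0.997]]
contact_force: [-0.2, 0.7, 1.5]
gripper_width: 0.085
```

>>> arm_command(deltas="0 0 0 0;0 0 0 0;0 0 0 0;0 0 0 0;0 0 0 0;0 0 0 0", claw=-1)

```text
clock: 8.82
eef_pos: [525.1, 3.8, 58.9]
tcp_rot: [[0.045, -0.996, 0.08], [-0.999, -0.045, 0.002], [0.002, -0.08, -0.997]]
contact_force: [-0.1, 0.3, 0.4]
gripper_width: 0.923
```

Run:
```python
from h import *
delta((524.3,3.7,150))
im=imaging.snapshot('wrist'); crop(im,200,80,450,370,2,'pics/w5.png',1.6)
```

```text
t 8.82 at [525.1   3.8  58.9] R [[0.045, -0.996, 0.08], [-0.999, -0.045, 0.002], [0.002, -0.08, -0.997]] q [ 23.   16.8 -36.6   3.2 -32.4  66.9] F [-0.1  0.3  0.4] g 0.923
-> (524.3, 3.7, 150) [ 0.0003 -0.0108 -0.1515] turn 0.0 dist 91 rows 2.2
```

View pics/w5.png

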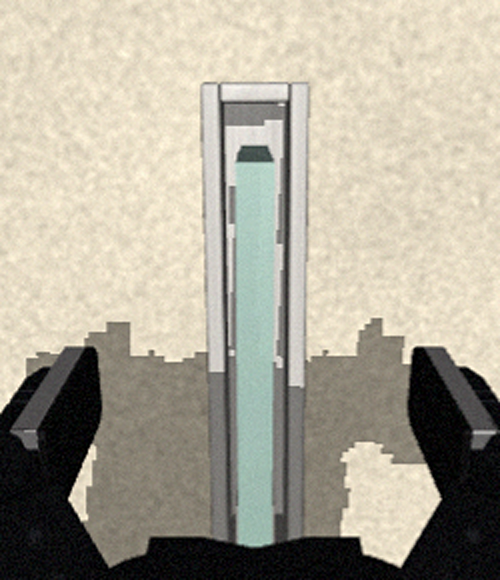

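Run:
```python
from h import *
delta((525.1,3.8,140),0);delta((493.5,-302.9,140),39.2)
```

```text
t 8.87 at [525.1   3.8  58.9] R [[0.045, -0.996, 0.08], [-0.999, -0.045, 0.002], [0.002, -0.08, -0.997]] q [ 23.   16.8 -36.6   3.2 -32.4  66.9] F [ 0.1 -0.1 -0. ] g 0.991
-> (525.1, 3.8, 140) [ 0.0002 -0.0108 -0.1348] turn 0.0 dist 81 rows 1.9
t 8.87 at [525.1   3.8  58.9] R [[0.045, -0.996, 0.08], [-0.999, -0.045, 0.002], [0.002, -0.08, -0.997]] q [ 23.   16.8 -36.6   3.2 -32.4  66.9] F [ 0.1 -0.1 -0. ] g 0.991
-> (493.5, -302.9, 140) [ 0.5085  0.0644 -0.1398] turn 0.8711 dist 319 rows 7.6
```

>>> arm_command(deltas="0 -0.011 -0.135 0;0 -0.011 -0.135 0;0.508 0.064 -0.14 0.871;0.508 0.064 -0.14 0.871;0.508 0.064 -0.14 0.871;0.508 0.064 -0.14 0.871;0.508 0.064 -0.14 0.871;0.508 0.064 -0.14 0.871;0.508 0.064 -0.14 0.871;0.508 0.064 -0.14 0.871")

```text
clock: 9.7
eef_pos: [492.9, -306.6, 140.0]
tcp_rot: [[-0.597, -0.798, 0.079], [-0.801, 0.599, 0.001], [-0.048, -0.063, -0.997]]
contact_force: [0.0, -0.5, -0.2]
gripper_width: 1.003
```

>>> arm_command(deltas="0 0 0 0")

```text
clock: 9.78
eef_pos: [492.1, -309.7, 139.6]
tcp_rot: [[-0.6, -0.796, 0.079], [-0.799, 0.602, 0.001], [-0.048, -0.063, -0.997]]
contact_force: [-0.0, 0.3, 0.0]
gripper_width: 1.001
```

Run:
```python
from h import *
delta((493.5,-302.9,100));delta((493.5,-302.9,54))
c=imaging.calibration('wrist'); np.save('cw6.npy',c['T']);im=imaging.snapshot('wrist'); cv2.imwrite('pics/w6r.png',im);cv2.imwrite('pics/w6.png',np.clip(im*1.6,0,255).astype('uint8'))
```

```text
t 9.78 at [ 492.1 -309.7  139.6] R [[-0.6, -0.796, 0.079], [-0.799, 0.602, 0.001], [-0.048, -0.063, -0.997]] q [-13.6  15.6 -22.3  -1.5 -47.7  67.6] F [-0.   0.3  0. ] g 1.001
-> (493.5, -302.9, 100) [-0.0073  0.0092  0.0659] turn 0.0 dist 40 rows 1.0
t 9.78 at [ 492.1 -309.7  139.6] R [[-0.6, -0.796, 0.079], [-0.799, 0.602, 0.001], [-0.048, -0.063, -0.997]] q [-13.6  15.6 -22.3  -1.5 -47.7  67.6] F [-0.   0.3  0. ] g 1.001
-> (493.5, -302.9, 54) [-0.0036  0.014   0.1424] turn 0.0 dist 86 rows 2.1
```

View pics/w6.png

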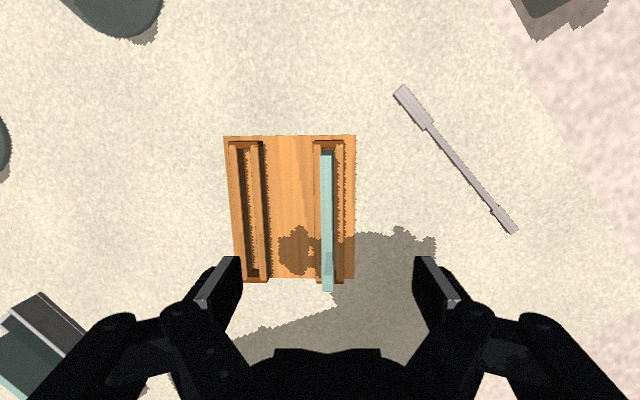

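Run:
```python
from h import *
c=imaging.calibration('wrist'); c['T']=np.load('cw6.npy'); im=cv2.imread('pics/w6r.png')
a=im.astype(int); m=((a[...,1]>a[...,2]+12)).astype('uint8'); m[:130]=0;m[300:]=0;m[:,:305]=0;m[:,345:]=0
n,l,st,ce=cv2.connectedComponentsWithStats(m); i=1+np.argmax(st[1:,4]); ys,xs=np.where(l==i); print(st[i])
for y in (158,170,200,230,260,285):
    r=xs[ys==y]; print(y,r.min(),r.max())
P=plane(c,[(327,ys.min()),(327.3,250)],66); print(P)
print(plane(c,[(327.5,291)],52))
delta((493.5,-302.9,100))
```

```text
[ 321  155   12  136 1376]
158 321 330
170 321 331
200 322 331
230 322 331
260 322 331
285 324 332
[[ 536.6628077  -337.41841406   66.        ]
 [ 481.76927735 -296.51672459   66.        ]]
[[ 448.82255085 -271.18731777   52.        ]]
t 9.83 at [ 492.1 -308.7  139.5] R [[-0.6, -0.796, 0.079], [-0.799, 0.602, 0.001], [-0.048, -0.062, -0.997]] q [-13.5  15.5 -22.4  -1.5 -47.7  67.5] F [ 0.1  0.2 -0.3] g 0.999
-> (493.5, -302.9, 100) [-0.006   0.0081  0.0658] turn 0.0 dist 40 rows 1.0
```

Run:
```python
from h import *
delta((492.7,-304.3,100));delta((492.7,-304.3,54))
```

```text
t 9.83 at [ 492.1 -308.7  139.5] R [[-0.6, -0.796, 0.079], [-0.799, 0.602, 0.001], [-0.048, -0.062, -0.997]] q [-13.5  15.5 -22.4  -1.5 -47.7  67.5] F [ 0.1  0.2 -0.3] g 0.999
-> (492.7, -304.3, 100) [-0.0034  0.0077  0.0657] turn 0.0 dist 40 rows 1.0
t 9.83 at [ 492.1 -308.7  139.5] R [[-0.6, -0.796, 0.079], [-0.799, 0.602, 0.001], [-0.048, -0.062, -0.997]] q [-13.5  15.5 -22.4  -1.5 -47.7  67.5] F [ 0.1  0.2 -0.3] g 0.999
-> (492.7, -304.3, 54) [0.0003 0.0125 0.1421] turn 0.0 dist 86 rows 2.1
```

>>> arm_command(deltas="-0.0034 0.0077 0.066 0;-0.0034 0.0077 0.066 0;-0.002 0.01 0.1 0;0 0.0125 0.142 0;0 0.0125 0.142 0;0 0.0125 0.142 0;0 0.0125 0.142 0")

```text
clock: 10.42
eef_pos: [493.7, -303.8, 55.6]
tcp_rot: [[-0.599, -0.797, 0.079], [-0.8, 0.601, 0.0], [-0.048, -0.063, -0.997]]
contact_force: [0.2, -1.3, 1.1]
gripper_width: 1.004
```

>>> arm_command(deltas="0 0 0 0;0 0 0 0;0 0 0 0;0 0 0 0;0 0 0 0;0 0 0 0;0 0 0 0;0 0 0 0", claw=1, squeeze=70)

```text
clock: 11.08
eef_pos: [492.9, -304.9, 55.9]
tcp_rot: [[-0.598, -0.798, 0.078], [-0.8, 0.6, -0.001], [-0.046, -0.063, -0.997]]
contact_force: [-3.1, -5.5, 2.8]
gripper_width: 0.089
```

Run:
```python
from h import *
delta((492.7,-304.3,140))
```

```text
t 11.08 at [ 492.9 -304.9   55.9] R [[-0.598, -0.798, 0.078], [-0.8, 0.6, -0.001], [-0.046, -0.063, -0.997]] q [-13.   21.5 -27.3  -1.6 -36.9  67.4] F [-3.1 -5.5  2.8] g 0.089
-> (492.7, -304.3, 140) [-0.007  -0.008  -0.1398] turn 0.0 dist 84 rows 2.0
```

Run:
```python
import numpy as np
D=[# q2 q3 x y z sinθ
(20.59,.634,266.3,619.8,252.4,.0),(51.577,71.624,922.9,164.9,382.9,.033),(58.394,71.668,990.9,176.2,274.7,.072),
(20.9,3.5,704.3,-94.8,273.3,.074),(9.0,-12.3,512.4,-275.9,271.1,.075),(21.8,-26.1,535.8,-247.4,60.7,.078),(10.5,-31.6,525,7.5,135.3,.079),(16.7,-36.5,524.4,3.4,59.7,.078),(15.6,-22.3,492.1,-309.7,139.6,.079),(21.5,-27.3,492.9,-304.9,55.9,.078)]
D=np.array(D); best=None
for e in range(0,260,10):
    A=[];b=[]
    for q2,q3,x,y,z,s in D:
        a=np.radians(q2);f=np.radians(q2-q3);r=np.sqrt(x*x+y*y-e*e)
        A.append([1,0,np.sin(a),np.cos(f),np.sin(f),s]);b.append(r)
        A.append([0,1,np.cos(a),-np.sin(f),np.cos(f),-np.sqrt(1-s*s)]);b.append(z)
    A=np.array(A)
    # d1 and d6 partly degenerate
    sol,res,rk,sv=np.linalg.lstsq(A,np.array(b),rcond=None); rr=A@sol-b
    print(e,np.sqrt((rr**2).mean()).round(2),sol.round(0))
```

```text
0 4.77 [ 40. 220. 582. 457.   5. 361.]
10 4.77 [ 40. 220. 582. 457.   5. 361.]
20 4.76 [ 40. 220. 582. 457.   5. 361.]
30 4.76 [ 39. 220. 582. 457.   5. 361.]
40 4.75 [ 38. 220. 583. 457.   4. 361.]
50 4.74 [ 38. 220. 583. 457.   4. 361.]
60 4.73 [ 37. 219. 583. 457.   4. 361.]
70 4.71 [ 35. 219. 584. 458.   4. 361.]
80 4.69 [ 34. 219. 584. 458.   4. 361.]
90 4.67 [ 32. 218. 585. 458.   3. 360.]
100 4.65 [ 30. 218. 585. 458.   3. 360.]
110 4.63 [ 28. 218. 586. 459.   2. 360.]
120 4.6 [ 26. 217. 587. 459.   2. 359.]
130 4.57 [ 24. 217. 587. 460.   2. 359.]
140 4.54 [ 21. 216. 588. 460.   1. 358.]
150 4.51 [ 18. 215. 589. 461.   0. 358.]
160 4.48 [ 15. 214. 590. 461.  -0. 357.]
170 4.44 [ 12. 214. 591. 462.  -1. 356.]
180 4.4 [  8. 213. 592. 462.  -1. 356.]
190 4.36 [  5. 212. 594. 463.  -2. 355.]
200 4.32 [  1. 211. 595. 464.  -3. 354.]
210 4.28 [ -3. 209. 596. 464.  -4. 353.]
220 4.24 [ -8. 208. 598. 465.  -5. 352.]
230 4.2 [-13. 207. 599. 466.  -6. 351.]
240 4.16 [-17. 205. 601. 467.  -7. 349.]
250 4.12 [-23. 203. 603. 468.  -8. 348.]
```

Run:
```python
from h import *
delta((492.7,-304.3,150));delta((720,-60,350),42.7)
```

```text
t 11.08 at [ 492.9 -304.9   55.9] R [[-0.598, -0.798, 0.078], [-0.8, 0.6, -0.001], [-0.046, -0.063, -0.997]] q [-13.   21.5 -27.3  -1.6 -36.9  67.4] F [-3.1 -5.5  2.8] g 0.089
-> (492.7, -304.3, 150) [-0.0078 -0.009  -0.1564] turn 0.0 dist 94 rows 2.3
t 11.08 at [ 492.9 -304.9   55.9] R [[-0.598, -0.798, 0.078], [-0.8, 0.6, -0.001], [-0.046, -0.063, -0.997]] q [-13.   21.5 -27.3  -1.6 -36.9  67.4] F [-3.1 -5.5  2.8] g 0.089
-> (720, -60, 350) [-0.5754 -0.088  -0.4596] turn 0.9489 dist 445 rows 10.7
```

>>> arm_command(deltas="-0.0078 -0.009 -0.1564 0;-0.0078 -0.009 -0.1564 0;-0.0078 -0.009 -0.1564 0;-0.575 -0.088 -0.46 0.949;-0.575 -0.088 -0.46 0.949;-0.575 -0.088 -0.46 0.949;-0.575 -0.088 -0.46 0.949;-0.575 -0.088 -0.46 0.949;-0.575 -0.088 -0.46 0.949;-0.575 -0.088 -0.46 0.949")

```text
clock: 11.92
eef_pos: [663.0, -120.4, 300.5]
tcp_rot: [[-0.982, -0.173, 0.078], [-0.173, 0.985, -0.001], [-0.076, -0.014, -0.997]]
contact_force: [1.4, -0.7, -0.9]
gripper_width: 0.082
```

Run:
```python
from h import *
delta((900,110,400),0)
im=imaging.snapshot('wrist'); cv2.imwrite('pics/w7.png',np.clip(im*1.6,0,255).astype('uint8'))
```

```text
t 11.92 at [ 663.  -120.4  300.5] R [[-0.982, -0.173, 0.078], [-0.173, 0.985, -0.001], [-0.076, -0.014, -0.997]] q [  6.5  16.5   0.7   0.6 -69.7   3.3] F [ 1.4 -0.7 -0.9] g 0.082
-> (900, 110, 400) [-0.467   0.3078 -0.1348] turn 0.0 dist 345 rows 8.3
```

View pics/w7.png

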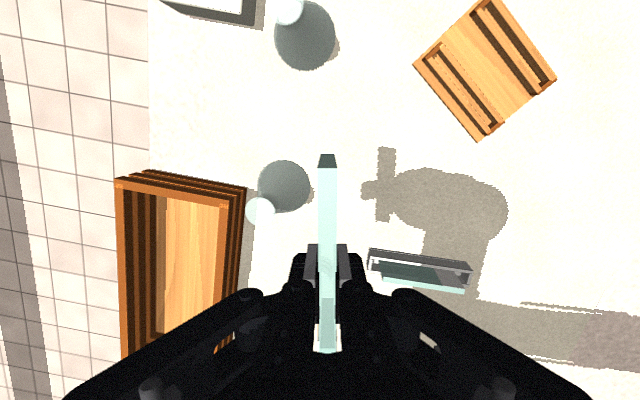

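>>> arm_command(deltas="-0.467 0.308 -0.135 0;-0.467 0.308 -0.135 0;-0.467 0.308 -0.135 0;-0.467 0.308 -0.135 0;-0.467 0.308 -0.135 0;-0.467 0.308 -0.135 0;-0.467 0.308 -0.135 0;-0.467 0.308 -0.135 0;-0.467 0.308 -0.135 0")

```text
clock: 12.72
eef_pos: [904.2, 119.4, 404.3]
tcp_rot: [[-0.979, -0.184, 0.084], [-0.184, 0.983, -0.001], [-0.082, -0.016, -0.996]]
contact_force: [2.7, 0.2, -1.6]
gripper_width: 0.079
```

Run:
```python
from h import *
o=env.observe();p=o['eef_pos']
delta(p+[250,31,140],0)
```

```text
t 12.72 at [904.2 119.4 404.3] R [[-0.979, -0.184, 0.084], [-0.184, 0.983, -0.001], [-0.082, -0.016, -0.996]] q [ 20.3  43.5  57.6   1.7 -99.6  -9.3] F [ 2.7  0.2 -1.6] g 0.079
-> [1154.24482902  150.43047477  544.26925417] [-0.4368 -0.0296 -0.1977] turn 0.0 dist 288 rows 6.9
```

>>> arm_command(deltas="-0.44 -0.03 -0.2 0;-0.44 -0.03 -0.2 0;-0.44 -0.03 -0.2 0;-0.44 -0.03 -0.2 0")

```text
clock: 13.05
eef_pos: [941.5, 122.5, 415.7]
tcp_rot: [[-0.976, -0.184, 0.117], [-0.185, 0.983, -0.001], [-0.115, -0.023, -0.993]]
contact_force: [0.1, -0.5, -0.4]
gripper_width: 0.079
```

>>> arm_command(deltas="-0.44 -0.03 -0.2 0;-0.44 -0.03 -0.2 0;-0.44 -0.03 -0.2 0;-0.44 -0.03 -0.2 0")

```text
clock: 13.38
eef_pos: [952.2, 123.0, 425.4]
tcp_rot: [[-0.97, -0.183, 0.159], [-0.185, 0.983, 0.001], [-0.157, -0.028, -0.987]]
contact_force: [0.3, 0.1, -1.6]
gripper_width: 0.078
```

>>> arm_command(deltas="-0.44 -0.03 -0.2 0")

```text
clock: 13.47
eef_pos: [960.6, 124.1, 429.6]
tcp_rot: [[-0.965, -0.182, 0.187], [-0.185, 0.983, 0.002], [-0.184, -0.032, -0.982]]
contact_force: [0.6, 0.2, -1.8]
gripper_width: 0.083
```

>>> arm_command(deltas="-0.44 -0.03 -0.2 0")

```text
clock: 13.55
eef_pos: [968.7, 125.1, 437.4]
tcp_rot: [[-0.959, -0.181, 0.219], [-0.184, 0.983, 0.004], [-0.216, -0.037, -0.976]]
contact_force: [0.2, 0.3, -1.0]
gripper_width: 0.082
```

>>> arm_command(deltas="-0.44 -0.03 -0.15 0")

```text
clock: 13.63
eef_pos: [978.1, 126.3, 444.1]
tcp_rot: [[-0.951, -0.179, 0.252], [-0.184, 0.983, 0.005], [-0.249, -0.041, -0.968]]
contact_force: [0.2, -0.2, -0.7]
gripper_width: 0.083
```

>>> arm_command(deltas="-0.44 -0.03 -0.15 0")

```text
clock: 13.72
eef_pos: [987.6, 127.7, 450.2]
tcp_rot: [[-0.942, -0.178, 0.284], [-0.183, 0.983, 0.006], [-0.28, -0.046, -0.959]]
contact_force: [0.6, -0.0, -1.4]
gripper_width: 0.081
```

>>> arm_command(deltas="-0.44 -0.03 -0.1 0")

```text
clock: 13.8
eef_pos: [998.4, 129.0, 455.4]
tcp_rot: [[-0.932, -0.176, 0.317], [-0.183, 0.983, 0.008], [-0.313, -0.051, -0.948]]
contact_force: [-0.2, 0.0, -1.8]
gripper_width: 0.085
```

>>> arm_command(deltas="-0.44 -0.03 -0.1 0")

```text
clock: 13.88
eef_pos: [1009.1, 130.6, 460.1]
tcp_rot: [[-0.921, -0.174, 0.348], [-0.182, 0.983, 0.009], [-0.344, -0.055, -0.937]]
contact_force: [1.3, 0.5, -1.4]
gripper_width: 0.083
```

>>> arm_command(deltas="-0.44 -0.03 -0.05 0")

```text
clock: 13.97
eef_pos: [1021.0, 132.0, 463.9]
tcp_rot: [[-0.909, -0.172, 0.38], [-0.182, 0.983, 0.011], [-0.376, -0.059, -0.925]]
contact_force: [0.0, -0.0, 0.0]
gripper_width: 0.08
```

>>> arm_command(deltas="-0.44 -0.03 0 0")

```text
clock: 14.05
eef_pos: [1034.9, 133.6, 464.8]
tcp_rot: [[-0.895, -0.17, 0.412], [-0.181, 0.983, 0.012], [-0.407, -0.064, -0.911]]
contact_force: [1.4, -0.3, -1.5]
gripper_width: 0.076
```

>>> arm_command(deltas="-0.44 -0.03 0 0")

```text
clock: 14.13
eef_pos: [1048.5, 135.3, 465.5]
tcp_rot: [[-0.881, -0.168, 0.442], [-0.18, 0.984, 0.014], [-0.437, -0.068, -0.897]]
contact_force: [-0.3, 0.4, -0.8]
gripper_width: 0.085
```

>>> arm_command(deltas="-0.44 -0.03 0 0")

```text
clock: 14.22
eef_pos: [1061.0, 136.9, 467.7]
tcp_rot: [[-0.866, -0.165, 0.471], [-0.18, 0.984, 0.015], [-0.466, -0.072, -0.882]]
contact_force: [-0.1, 0.3, -1.1]
gripper_width: 0.078
```

>>> arm_command(deltas="-0.44 -0.03 0.05 0")

```text
clock: 14.3
eef_pos: [1074.6, 138.4, 469.1]
tcp_rot: [[-0.85, -0.163, 0.501], [-0.179, 0.984, 0.016], [-0.496, -0.076, -0.865]]
contact_force: [-0.3, -0.6, -0.8]
gripper_width: 0.085
```

>>> arm_command(deltas="-0.44 -0.03 0.05 0")

```text
clock: 14.38
eef_pos: [1088.1, 140.1, 469.8]
tcp_rot: [[-0.833, -0.16, 0.529], [-0.178, 0.984, 0.018], [-0.524, -0.08, -0.848]]
contact_force: [-0.3, -0.1, -2.1]
gripper_width: 0.081
```

>>> arm_command(deltas="-0.44 -0.03 0.05 0")

```text
clock: 14.47
eef_pos: [1100.6, 141.6, 472.0]
tcp_rot: [[-0.815, -0.157, 0.557], [-0.177, 0.984, 0.019], [-0.551, -0.083, -0.83]]
contact_force: [0.4, -0.1, -1.9]
gripper_width: 0.081
```

>>> arm_command(deltas="-0.44 -0.03 0.05 0")

```text
clock: 14.55
eef_pos: [1112.2, 143.1, 475.6]
tcp_rot: [[-0.797, -0.154, 0.584], [-0.176, 0.984, 0.02], [-0.578, -0.087, -0.812]]
contact_force: [-0.3, -0.3, -0.9]
gripper_width: 0.079
```

>>> arm_command(deltas="-0.44 -0.03 0.05 0")

```text
clock: 14.63
eef_pos: [1122.9, 144.5, 480.6]
tcp_rot: [[-0.778, -0.151, 0.61], [-0.175, 0.984, 0.021], [-0.604, -0.091, -0.792]]
contact_force: [0.6, -0.3, -1.5]
gripper_width: 0.078
```

>>> arm_command(deltas="-0.44 -0.03 0.05 0")

```text
clock: 14.72
eef_pos: [1132.8, 145.9, 486.7]
tcp_rot: [[-0.757, -0.148, 0.636], [-0.175, 0.984, 0.022], [-0.629, -0.095, -0.771]]
contact_force: [0.5, 0.3, -1.9]
gripper_width: 0.082
```

>>> arm_command(deltas="0.1 0 0 0;0.1 0 0 0;0.1 0 0 0")

```text
clock: 14.97
eef_pos: [1087.2, 135.7, 447.8]
tcp_rot: [[-0.757, -0.148, 0.637], [-0.175, 0.984, 0.022], [-0.63, -0.094, -0.771]]
contact_force: [1.7, 0.9, -0.6]
gripper_width: 0.082
```

Run:
```python
from h import *
np.set_printoptions(suppress=True,precision=4)
o=env.observe();R=o['tcp_rot'];p=o['eef_pos']
# reader frame
a=np.radians(10.2);u=np.array([np.cos(a),np.sin(a),0])
spot=np.array([562.8,272.5,140.]);lens=spot+130*u+[0,0,110]
n=-R[:,0];xs=R[:,1];ctr=p+20*R[:,2]; lab=ctr+40*xs+4*n
print('n el',np.degrees(np.arcsin(n[2])),'az',np.degrees(np.arctan2(n[1],n[0])),'xaxis el',np.degrees(np.arcsin(xs[2])))
tgt=p+spot-lab; print('tcp tgt',tgt,'look err now',np.linalg.norm(spot+170*n-lens))
delta(tgt); print(proj(imaging.calibration('scene'),[ctr,lab]))
im=imaging.snapshot('scene');cv2.imwrite('pics/s8.png',np.clip(im*1.2,0,255).astype('uint8'))
im=imaging.snapshot('wrist');cv2.imwrite('pics/w8.png',np.clip(im*1.6,0,255).astype('uint8'))
```

```text
n el 39.051095687465896 az 12.988093286484927 xaxis el -5.41556780494509
tcp tgt [552.979  231.9833 156.6717] look err now 7.287417256551525
t 14.97 at [1087.2  135.7  447.8] R [[-0.757, -0.148, 0.637], [-0.175, 0.984, 0.022], [-0.63, -0.094, -0.771]] q [ 20.7  40.6  42.4  14.5 -54.6 -14.6] F [ 1.7  0.9 -0.6] g 0.082
-> [552.979  231.9833 156.6717] [ 0.9514  0.336  -0.1893] turn 0.0 dist 616 rows 14.8
[[ 98.2701 232.891 ]
 [108.9464 247.5884]]
```

View pics/s8.png

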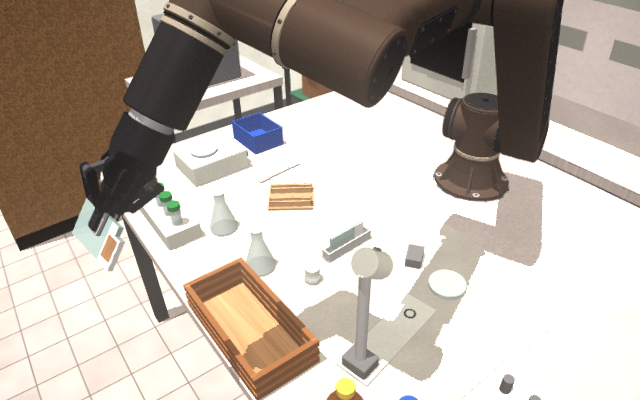

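View pics/w8.png

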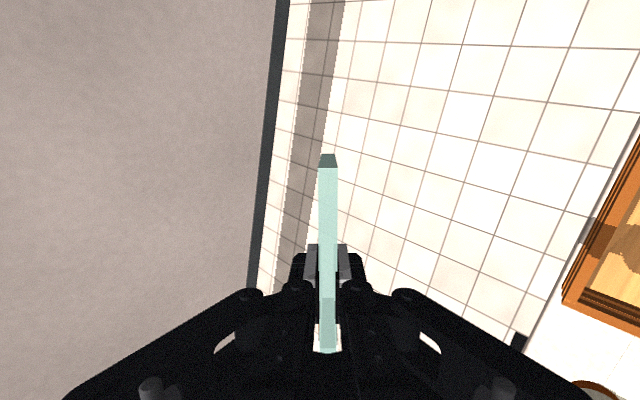

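Run:
```python
from h import *
delta((700,185,470))
```

```text
t 15.07 at [1082.4  134.   441. ] R [[-0.765, -0.149, 0.626], [-0.176, 0.984, 0.019], [-0.619, -0.096, -0.78]] q [ 20.7  40.3  41.5  14.4 -54.8 -14.6] F [ 1.3  0.4 -3.1] g 0.082
-> (700, 185, 470) [ 0.443   0.1742 -0.4351] turn 0.0 dist 387 rows 9.3
```

>>> arm_command(deltas="0.443 0.174 -0.435 0;0.443 0.174 -0.435 0;0.443 0.174 -0.435 0;0.443 0.174 -0.435 0;0.443 0.174 -0.435 0;0.443 0.174 -0.435 0;0.443 0.174 -0.435 0;0.443 0.174 -0.435 0;0.443 0.174 -0.435 0;0.443 0.174 -0.435 0")

```text
clock: 15.9
eef_pos: [696.9, 184.9, 475.1]
tcp_rot: [[-0.762, -0.149, 0.631], [-0.174, 0.984, 0.023], [-0.624, -0.093, -0.776]]
contact_force: [0.5, 0.4, -1.5]
gripper_width: 0.084
```

```bash
cat >> h.py <<'E'
def present(ahead=20):
    o=env.observe();R=o['tcp_rot'];p=o['eef_pos']
    a=np.radians(10.2);u=np.array([np.cos(a),np.sin(a),0])
    spot=np.array([562.8,272.5,140.]);lens=spot+130*u+[0,0,110]
    n=-R[:,0];xs=R[:,1];ctr=p+ahead*R[:,2]; lab=ctr+40*xs+4*n
    print('n el',np.degrees(np.arcsin(n[2])).round(1),'az',np.degrees(np.arctan2(n[1],n[0])).round(1),'xaxis el',np.degrees(np.arcsin(xs[2])).round(1),'lab err',np.linalg.norm(lab-spot).round(1),'look err',np.linalg.norm(lab+170*n-lens).round(1),'if at spot',np.linalg.norm(spot+170*n-lens).round(1))
    return p+spot-lab
E
python3 - <<'E'
from h import *
t=present();delta(t.round(1));delta((520,215,330))
E
```

```text
n el 38.6 az 12.9 xaxis el -5.3 lab err 352.5 look err 348.8 if at spot 7.8
t 15.9 at [696.9 184.9 475.1] R [[-0.762, -0.149, 0.631], [-0.174, 0.984, 0.023], [-0.624, -0.093, -0.776]] q [ 38.7   0.8 -18.5  33.7 -42.8 -47.7] F [ 0.5  0.4 -1.5] g 0.084
-> [553.1 232.  156.7] [0.5001 0.1622 0.2622] turn 0.0 dist 352 rows 8.5
t 15.9 at [696.9 184.9 475.1] R [[-0.762, -0.149, 0.631], [-0.174, 0.984, 0.023], [-0.624, -0.093, -0.776]] q [ 38.7   0.8 -18.5  33.7 -42.8 -47.7] F [ 0.5  0.4 -1.5] g 0.084
-> (520, 215, 330) [0.3667 0.1158 0.0027] turn 0.0 dist 231 rows 5.5
```

```bash
cat > k.py <<'E'
import numpy as np
from scipy.spatial.transform import Rotation as Ro
from scipy.optimize import least_squares
P=dict(a1=5,d1=212,L2=594,L4=463,a3=-2,d6=355,e=190)
def fk(q,P=P):
    j=np.radians(q); h=Ro.from_euler('z',j[0]).as_matrix()
    f=j[1]-j[2]
    r=P['a1']+P['L2']*np.sin(j[1])+P['L4']*np.cos(f)+P['a3']*np.sin(f)
    z=P['d1']+P['L2']*np.cos(j[1])-P['L4']*np.sin(f)+P['a3']*np.cos(f)
    F=np.array([np.cos(f),0,-np.sin(f)]); D=np.array([-np.sin(f),0,-np.cos(f)]); S=np.array([0,-1,0])
    b=-j[4]; t=np.cos(b)*F+np.sin(b)*(np.cos(j[3])*D+np.sin(j[3])*S)
    return h@np.array([r,-P['e'],z])+P['d6']*(h@t), h@t
E
python3 - <<'E'
from k import *
import numpy as np
D=[([83.257,20.59,.634,-.02,-70.136],(266.3,619.8,252.4)),([22.21,51.577,71.62,.76,-108.29],(922.9,164.9,382.9)),([21.556,58.394,71.668,1.387,-99.38],(990.9,176.2,274.7)),([8.2,20.9,3.5,.5,-68.4],(704.3,-94.8,273.3)),([-9.6,9,-12.3,-.9,-64.4],(512.4,-275.9,271.1)),([23,16.8,-36.6,3.2,-32.4],(525.1,3.8,58.9)),([-13,21.5,-27.3,-1.6,-36.9],(492.9,-304.9,55.9)),([20.7,40.3,41.5,14.4,-54.8],(1082.4,134,441)),([38.7,.8,-18.5,33.7,-42.8],(696.9,184.9,475.1))]
keys=list(P)
def f(v): return np.concatenate([fk(q,dict(zip(keys,v)))[0]-p for q,p in D])
s=least_squares(f,[P[k] for k in keys]); P2=dict(zip(keys,s.x)); print({k:round(v,1) for k,v in P2.items()}, np.abs(s.fun).max())
import json; json.dump(P2,open('P.json','w'))
print(fk(D[-1][0],P2))
# goal
p=np.array([553.1,232,156.7]);t=np.array([.631,.023,-.776]);
def g(q): 
    a,b=fk(q,P2); return np.r_[a-p,500*(b-t)]
for q0 in ([40,5,-45,60,-30],[40,5,-45,90,-30]):
    r=least_squares(g,q0); print(np.round(r.x,1),np.abs(r.fun).max())
for p in ([520,215,330],[600,200,400],[540,225,240]):
    p=np.array(p); r=least_squares(g,[40,5,-45,60,-30]); print(p,np.round(r.x,1),np.abs(r.fun).max())
E
```

```text
{'a1': np.float64(-20.7), 'd1': np.float64(226.8), 'L2': np.float64(617.3), 'L4': np.float64(469.4), 'a3': np.float64(22.5), 'd6': np.float64(396.0), 'e': np.float64(184.3)} 72.19817466309144
(array([706.94880588, 138.93762058, 402.90182534]), array([ 0.63034456,  0.02195467, -0.77600498]))
[ 65.6   6.3 -49.7  70.5 -36.8] 0.16789495592295367
[ 65.6   6.3 -49.7  70.5 -36.8] 0.16789496320418484
[520 215 330] [ 70.2 -11.3 -38.6  45.2 -55.6] 0.16789493168584135
[600 200 400] [ 56.1  -7.1 -26.2  39.9 -52.8] 0.1678949935753904
[540 225 240] [ 67.3  -3.1 -44.9  55.  -44.4] 0.16789495120872466
```

```bash
cat > k.py <<'E'
import numpy as np, json
from scipy.spatial.transform import Rotation as Ro
from scipy.optimize import least_squares
keys=['a1','d1','L2','L4','a3','d6','e','w5','b5']
def fk(q,v):
    P=dict(zip(keys,v)); j=np.radians(q); h=Ro.from_euler('z',j[0]).as_matrix()
    f=j[1]-j[2]
    r=P['a1']+P['L2']*np.sin(j[1])+P['L4']*np.cos(f)+P['a3']*np.sin(f)
    z=P['d1']+P['L2']*np.cos(j[1])-P['L4']*np.sin(f)+P['a3']*np.cos(f)
    F=np.array([np.cos(f),0,-np.sin(f)]); D=np.array([-np.sin(f),0,-np.cos(f)]); S=np.array([0,-1,0])
    b=-j[4]; Dj=np.cos(j[3])*D+np.sin(j[3])*S; A=np.cos(j[3])*S-np.sin(j[3])*D
    t=np.cos(b)*F+np.sin(b)*Dj; t2=-np.sin(b)*F+np.cos(b)*Dj
    return h@(np.array([r,-P['e'],z])+P['d6']*t+P['w5']*A+P['b5']*t2), h@t
E
cat > fit.py <<'E'
from k import *
D=[([83.257,20.59,.634,-.02,-70.136],(266.3,619.8,252.4)),([22.21,51.577,71.62,.76,-108.29],(922.9,164.9,382.9)),([21.556,58.394,71.668,1.387,-99.38],(990.9,176.2,274.7)),([8.2,20.9,3.5,.5,-68.4],(704.3,-94.8,273.3)),([-9.6,9,-12.3,-.9,-64.4],(512.4,-275.9,271.1)),([23,16.8,-36.6,3.2,-32.4],(525.1,3.8,58.9)),([-13,21.5,-27.3,-1.6,-36.9],(492.9,-304.9,55.9)),([20.7,40.3,41.5,14.4,-54.8],(1082.4,134,441)),([38.7,.8,-18.5,33.7,-42.8],(696.9,184.9,475.1))]
def f(v): return np.concatenate([fk(q,v)[0]-p for q,p in D])
s=least_squares(f,[5,212,594,463,-2,355,100,100,0]); v=s.x; print(dict(zip(keys,v.round(1))), np.abs(s.fun).max()); print(s.fun.reshape(-1,3).round(0))
json.dump(list(v),open('P.json','w'))
t=np.array([.631,.023,-.776])
for p in ([553.1,232,156.7],[520,215,330],[600,200,400],[540,225,240]):
    p=np.array(p)
    def g(q): 
        a,b=fk(q,v); return np.r_[a-p,500*(b-t)]
    r=least_squares(g,[40,5,-45,60,-30]); print(p,np.round(r.x,1),np.abs(r.fun).max())
E
python3 fit.py
```

```text
{'a1': np.float64(1.3), 'd1': np.float64(198.9), 'L2': np.float64(601.0), 'L4': np.float64(463.4), 'a3': np.float64(-0.2), 'd6': np.float64(350.8), 'e': np.float64(-1.4), 'w5': np.float64(193.1), 'b5': np.float64(0.6)} 0.5581715083500853
[[-0.  0. -0.]
 [-0.  0. -0.]
 [-0.  0. -0.]
 [-0. -0. -0.]
 [ 0. -0.  0.]
 [ 0. -0. -0.]
 [-0.  1.  0.]
 [-0.  0.  0.]
 [ 0. -0.  0.]]
[553.1 232.  156.7] [  6.6   6.2 -53.2 161.4  -9. ] 0.1678949670450569
[520 215 330] [ 51.  -10.1 -52.1  57.8 -34.2] 0.16789495549418554
[600 200 400] [ 45.2  -6.2 -37.7  45.7 -37.1] 0.16789495844915514
[540 225 240] [ 28.5  -2.6 -59.9 101.2 -16.6] 0.16789495638241947
```

```bash
cat > opt.py <<'E'
from k import *
v=np.array(json.load(open('P.json')))
a=np.radians(10.2);u=np.array([np.cos(a),np.sin(a),0]);sp=np.array([562.8,272.5,140.]);N=np.array([130*u[0],130*u[1],110.]);lens=sp+N;N/=np.linalg.norm(N)
lo=np.array([-170,-78,-54,-165,-170]);hi=np.array([170,118,68,90,-4])
def ev(q,yaw):
    p,t=fk(q,v); n=N-(N@t)*t; n/=np.linalg.norm(n); b=np.cross(t,n)
    n=np.cos(yaw)*n+np.sin(yaw)*b; xs=np.cross(t,-n)  # tool y = z x x, x=-n
    lab=p+20*t+40*xs+4*n
    return p,t,n,xs,lab
def res(x):
    p,t,n,xs,lab=ev(x[:5],x[5]); 
    return np.r_[(lab-sp)/12,(lab+170*n-lens)/30,xs[2]/.12]
if __name__=='__main__':
    rng=np.random.default_rng(0);out=[]
    for i in range(150):
        x0=np.r_[rng.uniform([0,-30,-54,-160,-100],[90,60,0,90,-5]),0]
        try:r=least_squares(res,x0,bounds=(np.r_[lo,-.6],np.r_[hi,.6]))
        except Exception as e: continue
        out.append((r.cost,r.x))
    out.sort(key=lambda o:o[0]); seen=[]
    for c,x in out:
        if any(np.abs(x-s).max()<3 for s in seen): continue
        seen.append(x); p,t,n,xs,lab=ev(x[:5],x[5])
        print(round(c,2),x.round(1),'p',p.round(0),'t',t.round(3),'nel',np.degrees(np.arcsin(n[2])).round(1),'xel',np.degrees(np.arcsin(xs[2])).round(1),'lab',np.linalg.norm(lab-sp).round(1),'look',np.linalg.norm(lab+170*n-lens).round(1))
        if len(seen)>7: break
E
python3 opt.py
```

```text
0.07 [   3.9    6.5  -44.1 -165.    -4.     0. ] p [551. 232. 151.] t [ 0.683  0.064 -0.728] nel 43.3 xel -1.1 lab 1.7 look 9.1
0.09 [ 1.260e+01  8.350e+01  4.110e+01 -1.363e+02 -1.700e+02 -1.000e-01] p [570. 314. 121.] t [-0.653 -0.022  0.757] nel 40.7 xel 1.9 lab 1.6 look 8.2
0.87 [ 39.    6.4 -54.   62.5 -15.    0. ] p [555. 231. 163.] t [ 0.435  0.057 -0.899] nel 26.0 xel -0.9 lab 6.5 look 35.8
```

```bash
cat > opt2.py <<'E'
from opt import *
import opt
def run(j3,wl,wk,x0=(39,6.4,-50,62.5,-15,0)):
    def res(x):
        p,t,n,xs,lab=ev(x[:5],x[5]); return np.r_[(lab-sp)/wl,(lab+170*n-lens)/wk,xs[2]/.12]
    l=lo.copy();l[2]=j3
    r=least_squares(res,x0,bounds=(np.r_[l,-.6],np.r_[hi,.6])); x=r.x
    p,t,n,xs,lab=ev(x[:5],x[5])
    print(j3,wl,wk,x.round(1),'p',p.round(0),'t',t.round(3),'nel',np.degrees(np.arcsin(n[2])).round(1),'naz',np.degrees(np.arctan2(n[1],n[0])).round(1),'xel',np.degrees(np.arcsin(xs[2])).round(1),'lab',(lab-sp).round(1),np.linalg.norm(lab-sp).round(1),'look',np.linalg.norm(lab+170*n-lens).round(1))
for j3 in(-52,-54,-56,-57.5):
    for wl in (8,12,20): run(j3,wl,30)
E
python3 opt2.py
```

```text
-52 8 30 [ 40.5   7.  -52.   53.3 -14.9  -0. ] p [558. 231. 160.] t [ 0.413  0.081 -0.907] nel 24.9 naz 11.2 xel -0.0 lab [-1.1 -0.3  3.2] 3.4 look 42.3
-52 12 30 [ 40.8   6.6 -52.   52.9 -15.3  -0. ] p [556. 230. 163.] t [ 0.415  0.081 -0.906] nel 25.0 naz 11.1 xel -0.0 lab [-2.4 -0.6  6.5] 6.9 look 38.3
-52 20 30 [ 41.5   5.6 -52.   51.9 -16.1  -0. ] p [553. 229. 170.] t [ 0.421  0.082 -0.903] nel 25.4 naz 11.0 xel -0.0 lab [-5.7 -1.4 13.5] 14.7 look 29.5
-54 8 30 [ 38.7   6.7 -54.   63.2 -14.9   0. ] p [556. 231. 160.] t [ 0.433  0.053 -0.9  ] nel 25.8 naz 9.6 xel -1.0 lab [-1.1  0.1  3. ] 3.2 look 39.5
-54 12 30 [ 39.    6.4 -54.   62.5 -15.    0. ] p [555. 231. 163.] t [ 0.435  0.057 -0.899] nel 26.0 naz 9.6 xel -0.9 lab [-2.4  0.1  6.1] 6.5 look 35.8
-54 20 30 [ 39.7   5.5 -54.   61.  -15.4   0. ] p [551. 231. 169.] t [ 0.44   0.063 -0.896] nel 26.4 naz 9.7 xel -0.6 lab [-5.6 -0.1 12.7] 13.9 look 27.6
-56 8 30 [ 35.5   6.5 -56.   75.4 -14.5   0. ] p [554. 232. 160.] t [ 0.459  0.031 -0.888] nel 27.3 naz 8.2 xel -1.8 lab [-1.   0.4  2.7] 2.9 look 35.8
-56 12 30 [ 35.8   6.1 -56.   74.6 -14.4   0. ] p [553. 232. 163.] t [ 0.46   0.035 -0.887] nel 27.4 naz 8.2 xel -1.6 lab [-2.1  0.7  5.5] 6.0 look 32.5
-56 20 30 [ 36.5   5.4 -56.   72.6 -14.5   0. ] p [550. 233. 168.] t [ 0.462  0.045 -0.886] nel 27.7 naz 8.3 xel -1.1 lab [-5.1  1.2 11.6] 12.7 look 25.2
-57.5 8 30 [ 32.6   6.3 -57.   83.6 -13.7   0. ] p [554. 232. 160.] t [ 0.474  0.025 -0.88 ] nel 28.3 naz 7.8 xel -2.0 lab [-0.8  0.5  2.5] 2.7 look 33.4
-57.5 12 30 [ 33.    6.  -57.   82.8 -13.7   0. ] p [553. 233. 162.] t [ 0.475  0.029 -0.879] nel 28.4 naz 7.8 xel -1.8 lab [-1.8  1.   5.1] 5.5 look 30.4
-57.5 20 30 [ 33.9   5.3 -57.   80.5 -13.8   0. ] p [550. 233. 167.] t [ 0.477  0.038 -0.878] nel 28.5 naz 7.8 xel -1.4 lab [-4.6  1.9 10.8] 11.9 look 23.8
```

```bash
cat > sim.py <<'E'
from k import *
v=np.array(json.load(open('P.json')))
J=np.array
LO=J([-176.03,-82.01,-58.28,-173.87,-174.79,-173.66]);HI=J([176.03,121.73,71.71,95.51,-.11,173.66])
def frame(q):
    j=np.radians(q); h=Ro.from_euler('z',j[0]).as_matrix(); f=j[1]-j[2]
    F=J([np.cos(f),0,-np.sin(f)]);D=J([-np.sin(f),0,-np.cos(f)]);S=J([0,-1.,0])
    b=-j[4];Dj=np.cos(j[3])*D+np.sin(j[3])*S;A=np.cos(j[3])*S-np.sin(j[3])*D
    t=np.cos(b)*F+np.sin(b)*Dj;t2=-np.sin(b)*F+np.cos(b)*Dj
    return h@np.c_[t2,np.cross(t,t2),t]
C=0.;SG=1
def fkR(q): return fk(q[:5],v)[0], frame(q)@Ro.from_euler('z',np.radians(SG*q[5]+C)).as_matrix()
def ik(q0,p,R,w=570.):
    def g(q):
        a,b=fkR(q); return np.r_[a-p,w*Ro.from_matrix(R@b.T).as_rotvec()]
    return least_squares(g,np.clip(q0,LO+.01,HI-.01),bounds=(LO,HI),x_scale=1.)
def rep(q):
    p,R=fkR(q); a=np.radians(10.2);u=J([np.cos(a),np.sin(a),0]);sp=J([562.8,272.5,140.]);lens=sp+130*u+[0,0,110]
    n=-R[:,0];xs=R[:,1];lab=p+20*R[:,2]+40*xs+4*n
    print(np.round(q,1),'p',p.round(0),'t',R[:,2].round(2),'nel',np.degrees(np.arcsin(n[2])).round(1),'naz',np.degrees(np.arctan2(n[1],n[0])).round(1),'xel',np.degrees(np.arcsin(xs[2])).round(1),'lab',np.linalg.norm(lab-sp).round(1),'look',np.linalg.norm(lab+170*n-lens).round(1))
    return p,R,lab,sp
E
cat > cal.py <<'E'
import sim; from sim import *
Dat=[([83.257,20.59,.634,-.02,-70.136,-16.508],-112.96,None)]
from cell import env
o=env.observe(); q=o['joint_pos']; print(q)
for SG in(1,-1):
    sim.SG=SG; sim.C=0
    E=sim.frame(q).T@o['tcp_rot']; ang=np.degrees(np.arctan2(E[1,0],E[0,0])); print(SG,'C',ang-SG*q[5],E.round(3).tolist())
    q0=J([83.257,20.59,.634,-.02,-70.136,-16.508]); R0=J([[-.3949,-.9187,0],[-.9187,.3949,0],[0,0,-1]])
    E=sim.frame(q0).T@R0; ang=np.degrees(np.arctan2(E[1,0],E[0,0])); print('  start C',ang-SG*q0[5])
E
python3 cal.py
```

```text
[ 38.74525867   0.83192158 -18.47132742  33.71951084 -42.76971744
 -47.68066204]
1 C 95.36132408172418 [[0.673, -0.739, -0.0], [0.739, 0.673, 0.0], [0.0, -0.0, 1.0]]
  start C 33.01847874352159
-1 C 1.4210854715202004e-14 [[0.673, -0.739, -0.0], [0.739, 0.673, 0.0], [0.0, -0.0, 1.0]]
  start C 0.002478743521592719
```

```bash
sed -i 's/^C=0.;SG=1/C=0.;SG=-1/' sim.py
cat > s1.py <<'E'
from sim import *
q=J([38.745,.832,-18.47,33.72,-42.77,-47.68])
p,R=fkR(q)
# validate: reproduce outward ratchet
qq=J([20.3,43.5,57.6,1.7,-99.6,-9.3]);
for i in range(8):
    p1,R1=fkR(qq); d=R1@J([-.44,-.03,-.15]);d/=np.linalg.norm(d); r=ik(qq,p1+41.7*d,R1); qq=r.x
rep(qq); print('---')
def path(q,pts,R):
    for P in pts:
        r=ik(q,J(P,float),R); q=r.x; rep(q); 
    return q
q1=path(q,[(640,197,420),(580,206,375),(520,215,330)],R)
for d in ([-1,0,0],[-1,.2,-.3],[-.7,.1,-.7],[-.7,0,.7]):
    d=J(d)/np.linalg.norm(d); print('dir',d); q=q1.copy()
    for i in range(10):
        p1,R1=fkR(q); q=ik(q,p1+41.7*d,R1).x
        if i%3==0: rep(q)
E
python3 s1.py
```

```text
[ 20.4  49.9  71.7   6.1 -94.5  -8.4] p [1004.  131.  444.] t [ 0.31  0.   -0.95] nel 18.0 naz 11.2 xel -3.1 lab 536.8 look 534.2
---
[ 42.4  -3.2 -31.5  42.  -37.6 -60.4] p [640. 197. 420.] t [ 0.63  0.02 -0.78] nel 38.6 naz 12.9 xel -5.3 lab 279.4 look 275.5
[ 46.4  -7.  -42.4  50.  -35.2 -72.9] p [580. 206. 375.] t [ 0.63  0.02 -0.78] nel 38.6 naz 12.9 xel -5.3 lab 221.5 look 217.1
[ 51.  -10.1 -52.1  57.8 -34.2 -85.9] p [520. 215. 330.] t [ 0.63  0.02 -0.78] nel 38.6 naz 12.9 xel -5.3 lab 177.2 look 172.6
dir [-1.  0.  0.]
[ 58.1 -13.9 -54.4  55.4 -39.5 -88.8] p [478. 215. 330.] t [ 0.63  0.02 -0.78] nel 38.6 naz 12.9 xel -5.3 lab 189.5 look 184.9
[  91.4  -25.5  -58.3   44.1  -64.8 -103.2] p [353. 215. 331.] t [ 0.63  0.02 -0.78] nel 38.5 naz 12.9 xel -5.3 lab 265.7 look 261.5
[ 146.6  -36.2  -54.9   22.  -103.7 -137.2] p [228. 215. 331.] t [ 0.63  0.02 -0.78] nel 38.5 naz 12.9 xel -5.3 lab 369.2 look 365.5
[ 172.4  -30.7  -47.4    6.5 -111.8 -161.6] p [103. 215. 331.] t [ 0.63  0.02 -0.78] nel 38.5 naz 12.9 xel -5.3 lab 483.0 look 479.7
dir [-0.94072087  0.18814417 -0.28221626]
[... 944 characters left out ...]
 look 211.3
[ 101.     0.7  -58.3   37.7  -49.9 -122.2] p [256. 338. 161.] t [ 0.49 -0.09 -0.86] nel 28.4 naz 11.1 xel -9.5 lab 315.3 look 301.2
dir [-0.70710678  0.          0.70710678]
[ 58.3 -14.1 -50.   51.2 -42.3 -83.3] p [491. 215. 359.] t [ 0.63  0.02 -0.78] nel 38.6 naz 12.9 xel -5.3 lab 212.9 look 208.3
[ 80.2 -24.2 -42.9  41.7 -68.2 -84.7] p [402. 215. 448.] t [ 0.63  0.02 -0.78] nel 38.6 naz 12.9 xel -5.3 lab 328.5 look 324.1
[107.8 -30.1 -33.6  37.7 -97.1 -96.1] p [314. 215. 536.] t [ 0.63  0.02 -0.78] nel 38.6 naz 12.9 xel -5.3 lab 449.2 look 445.0
[ 140.8  -31.1  -20.7   31.6 -127.4 -116.9] p [225. 215. 625.] t [ 0.63  0.02 -0.78] nel 38.6 naz 12.9 xel -5.3 lab 571.9 look 567.7
```

```bash
cat > s2.py <<'E'
from sim import *
q=J([38.745,.832,-18.47,33.72,-42.77,-47.68]); p,R=fkR(q)
for P in [(640,197,420),(580,206,375),(540,215,320)]: q=ik(q,J(P,float),R).x
q1=q
off=J([-3,0,8.])
for mode in ('goal','down','in-down'):
    q=q1.copy(); print(mode)
    for i in range(24):
        p1,R1=fkR(q); n=-R1[:,0]; lab=p1+20*R1[:,2]+40*R1[:,1]+4*n; e=J([562.8,272.5,140.])+off-lab
        if mode=='down': e=J([0,0,-41.7])
        if mode=='in-down': e=J([-15,0,-41.7])
        s=min(1,41.7/np.linalg.norm(e)); q=ik(q,p1+e*s,R1).x
        if i%2==1: rep(q)
        if mode!='goal' and i>9: break
E
python3 s2.py
```

```text
goal
[  30.8   -1.4  -58.3   95.5  -17.8 -110.6] p [553. 228. 243.] t [ 0.62  0.02 -0.78] nel 38.1 naz 12.8 xel -5.4 lab 86.1 look 81.0
[  32.7    3.4  -58.3   95.5  -19.2 -113.6] p [550. 240. 196.] t [ 0.58 -0.02 -0.82] nel 34.5 naz 12.2 xel -6.6 lab 37.9 look 27.7
[  32.3    5.6  -58.3   95.5  -19.2 -114. ] p [552. 236. 173.] t [ 0.55 -0.04 -0.83] nel 32.5 naz 11.9 xel -7.3 lab 14.1 look 14.7
[  32.1    6.   -58.3   95.5  -19.1 -114. ] p [552. 234. 169.] t [ 0.54 -0.04 -0.84] nel 32.1 naz 11.8 xel -7.5 lab 9.3 look 17.4
[  32.4    6.   -58.3   94.8  -19.2 -113.6] p [551. 234. 168.] t [ 0.54 -0.04 -0.84] nel 31.9 naz 11.8 xel -7.5 lab 8.8 look 17.6
[  32.6    6.   -58.3   94.3  -19.3 -113.3] p [551. 234. 168.] t [ 0.54 -0.05 -0.84] nel 31.8 naz 11.8 xel -7.5 lab 8.7 look 17.6
[  32.8    6.   -58.3   94.   -19.4 -113.1] p [551. 234. 168.] t [ 0.54 -0.05 -0.84] nel 31.8 naz 11.7 xel -7.6 lab 8.6 look 17.7
[  32.8    6.   -58.3   93.9  -19.4 -113. ] p [551. 233. 168.] t [ 0.54 -0.05 -0.84] nel 31.8 naz 11.7 xel -7.6 lab 8.6 look 17.7
[  32.9    6.   -58.3   93.8  -19.4 -113. ] p [551. 
[... 1093 characters left out ...]
az 10.2 xel -11.3 lab 125.5 look 166.6
in-down
[ 43.   -4.9 -58.3  74.9 -25.  -99.7] p [522. 224. 259.] t [ 0.61  0.01 -0.79] nel 37.0 naz 12.6 xel -5.6 lab 106.8 look 97.8
[  45.1   -0.2  -58.3   75.2  -25.2 -103.6] p [516. 245. 216.] t [ 0.56 -0.02 -0.83] nel 33.6 naz 12.1 xel -6.5 lab 69.4 look 52.6
[  45.9    5.3  -58.3   78.4  -24.6 -109.5] p [511. 268. 168.] t [ 0.52 -0.05 -0.85] nel 30.5 naz 11.6 xel -7.5 lab 55.3 look 51.6
[  44.4   12.   -58.3   87.6  -23.3 -119.2] p [507. 292. 111.] t [ 0.49 -0.08 -0.87] nel 28.0 naz 11.1 xel -8.6 lab 90.3 look 106.9
[  44.3   18.5  -58.3   95.5  -23.5 -128.9] p [493. 313.  52.] t [ 0.45 -0.11 -0.88] nel 25.8 naz 10.6 xel -10.0 lab 148.7 look 173.3
```

```bash
cat > s3.py <<'E'
from sim import *
q=J([38.745,.832,-18.47,33.72,-42.77,-47.68]); p,R=fkR(q); qs=q
SP=J([562.8,272.5,140.])
def goal(q,off=J([-3,0,8.])):
    for i in range(12):
        p1,R1=fkR(q); n=-R1[:,0]; lab=p1+20*R1[:,2]+40*R1[:,1]+4*n; e=SP+off-lab
        s=min(1,41.7/max(1e-6,np.linalg.norm(e))); q=ik(q,p1+e*s,R1).x
        if np.linalg.norm(e)<1: break
    return q
out=[]
for P in [(500,200,300),(450,180,300),(420,250,300),(450,100,300),(480,300,300),(520,150,330)]:
    q0=qs
    for s in (.33,.66,1): q0=ik(q0,p+(J(P,float)-p)*s,R).x
    for d in ([-1,0,-1],[-1,.5,-1],[-.5,0,-1],[-.5,.5,-1],[0,.5,-1],[-.5,-.5,-1],[0,-.3,-1]):
        d=J(d)/np.linalg.norm(d); q=q0.copy();mx=q[3]
        for i in range(7):
            p1,R1=fkR(q); 
            if p1[2]<190: break
            q=ik(q,p1+41.7*d,R1).x; mx=max(mx,q[3])
        qe=q; q=goal(q); a=fkR(q)[1]
        m=min((q-LO)[2],(HI-q)[3],(HI-q)[4]); out.append((m,P,d.round(2),i,round(mx),qe.round(0),q.copy()))
out.sort(key=lambda o:-o[0])
for o in out[:6]: print(o[0].round(1),o[1:6]); rep(o[6])
E
python3 s3.py
```

```text
10.9 ((450, 100, 300), array([-0.45,  0.  , -0.89]), 6, 48, array([ 59., -16., -58.,  32., -40., -72.]))
[ 46.    7.7 -47.4  43.4 -24.2 -74.1] p [555. 232. 168.] t [ 0.39  0.   -0.92] nel 22.9 naz 11.2 xel -3.9 lab 8.5 look 43.0
9.3 ((450, 180, 300), array([-0.41, -0.41, -0.82]), 6, 54, array([ 59., -19., -58.,  32., -43., -72.]))
[ 46.    7.7 -48.9  48.9 -24.7 -79.8] p [554. 233. 168.] t [ 0.41 -0.02 -0.91] nel 23.9 naz 10.9 xel -5.4 lab 8.5 look 40.2
8.0 ((450, 180, 300), array([ 0.  , -0.29, -0.96]), 6, 57, array([ 37.,   1., -58.,  57., -20., -80.]))
[ 45.2   7.4 -50.3  53.  -23.9 -83.2] p [553. 233. 168.] t [ 0.43 -0.03 -0.9 ] nel 24.7 naz 11.0 xel -5.7 lab 8.5 look 37.8
7.8 ((500, 200, 300), array([-0.41, -0.41, -0.82]), 6, 64, array([ 50., -10., -58.,  40., -32., -73.]))
[ 45.    7.4 -50.5  53.3 -23.5 -83.3] p [554. 233. 168.] t [ 0.43 -0.02 -0.9 ] nel 24.7 naz 11.0 xel -5.5 lab 8.5 look 37.6
7.7 ((450, 180, 300), array([-0.45,  0.  , -0.89]), 6, 54, array([ 76.,  -6., -58.,  41., -43., -99.]))
[ 46.3   7.8 -50.6  55.8 -26.6 -87.2] p [552. 234. 170.] t [ 0.44 -0.07 -0.89] nel 25.3 naz 10.8 xel -8.0 lab 8.5 look 36.1
7.7 ((420, 250, 300), array([-0.41, -0.41, -0.82]), 6, 56, array([ 84., -14., -58.,  35., -53., -98.]))
[ 46.8   8.1 -50.6  56.7 -27.8 -88.8] p [552. 234. 170.] t [ 0.45 -0.09 -0.89] nel 25.6 naz 10.6 xel -9.0 lab 8.5 look 35.2
```

Run:
```python
from h import *
delta((450,100,300))
```

```text
t 15.9 at [696.9 184.9 475.1] R [[-0.762, -0.149, 0.631], [-0.174, 0.984, 0.023], [-0.624, -0.093, -0.776]] q [ 38.7   0.8 -18.5  33.7 -42.8 -47.7] F [ 0.5  0.4 -1.5] g 0.084
-> (450, 100, 300) [ 0.5202 -0.0508 -0.0364] turn 0.0 dist 314 rows 7.5
```

>>> arm_command(deltas="0.52 -0.051 -0.036 0;0.52 -0.051 -0.036 0;0.52 -0.051 -0.036 0;0.52 -0.051 -0.036 0;0.52 -0.051 -0.036 0;0.52 -0.051 -0.036 0;0.52 -0.051 -0.036 0;0.52 -0.051 -0.036 0;0.52 -0.051 -0.036 0;0.52 -0.051 -0.036 0")

```text
clock: 16.73
eef_pos: [459.5, 103.8, 324.5]
tcp_rot: [[-0.776, -0.153, 0.612], [-0.173, 0.985, 0.026], [-0.606, -0.086, -0.79]]
contact_force: [0.5, 0.8, -1.6]
gripper_width: 0.081
```

Run:
```python
from h import *
p=env.observe()['eef_pos']
delta(p+np.array([-45,0,-89])); present()
from sim import *
q=env.observe()['joint_pos'].copy(); d=J([-.45,0,-.89])
for i in range(9):
    p1,R1=fkR(q); q=ik(q,p1+41.7*d,R1).x; rep(q)
```

```text
t 16.73 at [459.5 103.8 324.5] R [[-0.776, -0.153, 0.612], [-0.173, 0.985, 0.026], [-0.606, -0.086, -0.79]] q [ 50.4 -22.7 -58.   48.1 -37.6 -74.6] F [ 0.5  0.8 -1.6] g 0.081
-> [414.47322313 103.75980835 235.48674185] [0.1482 0.0242 0.0714] turn 0.0 dist 100 rows 2.4
n el 37.3 az 12.6 xaxis el -4.9 lab err 231.1 look err 220.9 if at spot 10.2
[ 52.3 -22.4 -58.3  45.8 -38.7 -74.6] p [450. 108. 311.] t [ 0.59  0.02 -0.81] nel 35.4 naz 12.3 xel -4.7 lab 223.0 look 208.1
[ 54.2 -21.9 -58.3  43.3 -39.8 -74.3] p [442. 111. 297.] t [ 0.56  0.02 -0.83] nel 33.4 naz 12.1 xel -4.6 lab 216.6 look 196.8
[ 55.7 -21.3 -58.3  40.9 -40.5 -74.1] p [433. 114. 283.] t [ 0.53  0.02 -0.85] nel 31.4 naz 11.9 xel -4.4 lab 210.9 look 186.6
[ 57.1 -20.5 -58.3  38.6 -40.9 -73.9] p [425. 117. 269.] t [ 0.5   0.02 -0.87] nel 29.5 naz 11.7 xel -4.2 lab 206.0 look 177.7
[ 58.3 -19.6 -58.3  36.3 -41.1 -73.6] p [417. 121. 254.] t [ 0.47  0.01 -0.88] nel 27.5 naz 11.5 xel -4.1 lab 201.9 look 170.6
[ 59.3 -18.4 -58.3  34.2 -41.  -73.4] p [410. 126. 239.] t [ 0.44  0.01 -0.9 ] nel 25.5 naz 11.3 xel -3.9 lab 198.8 look 165.4
[ 60.1 -17.  -58.3  32.2 -40.6 -73.1] p [402. 130. 224.] t [ 0.4   0.01 -0.91] nel 23.5 naz 11.2 xel -3.8 lab 196.7 look 162.6
[ 60.8 -15.4 -58.3  30.2 -40.  -72.7] p [395. 136. 208.] t [ 0.37  0.   -0.93] nel 21.5 naz 11.0 xel -3.6 lab 195.6 look 162.5
[ 61.4 -13.5 -58.3  28.3 -39.  -72.3] p [389. 141. 192.] t [ 0.34 -0.   -0.94] nel 19.5 naz 10.9 xel -3.5 lab 195.8 look 165.4
```

>>> arm_command(deltas="0.148 0.024 0.071 0")

```text
clock: 16.82
eef_pos: [451.8, 107.1, 313.0]
tcp_rot: [[-0.794, -0.156, 0.588], [-0.173, 0.985, 0.027], [-0.583, -0.08, -0.808]]
contact_force: [0.4, -0.5, -1.5]
gripper_width: 0.085
```

>>> arm_command(deltas="0.148 0.024 0.071 0")

```text
clock: 16.9
eef_pos: [442.1, 110.3, 300.1]
tcp_rot: [[-0.813, -0.157, 0.561], [-0.172, 0.985, 0.027], [-0.556, -0.075, -0.828]]
contact_force: [0.7, -0.5, -2.1]
gripper_width: 0.083
```

>>> arm_command(deltas="0.14 0.024 0.08 0")

```text
clock: 16.98
eef_pos: [434.3, 114.6, 287.0]
tcp_rot: [[-0.831, -0.158, 0.534], [-0.171, 0.985, 0.026], [-0.53, -0.07, -0.845]]
contact_force: [-0.0, -0.1, -1.4]
gripper_width: 0.078
```

>>> arm_command(deltas="0.14 0.024 0.08 0")

```text
clock: 17.07
eef_pos: [425.6, 119.4, 274.1]
tcp_rot: [[-0.848, -0.159, 0.506], [-0.171, 0.985, 0.024], [-0.502, -0.066, -0.862]]
contact_force: [-0.2, 0.3, -1.5]
gripper_width: 0.083
```

>>> arm_command(deltas="0.14 0.024 0.08 0")

```text
clock: 17.15
eef_pos: [415.9, 124.5, 261.5]
tcp_rot: [[-0.864, -0.16, 0.477], [-0.17, 0.985, 0.022], [-0.474, -0.062, -0.879]]
contact_force: [0.6, 0.3, -1.4]
gripper_width: 0.086
```

>>> arm_command(deltas="-0.03 0 -0.03 0;-0.03 0 -0.03 0;-0.03 0 -0.03 0")

```text
clock: 17.4
eef_pos: [424.4, 129.2, 288.0]
tcp_rot: [[-0.863, -0.16, 0.479], [-0.169, 0.985, 0.025], [-0.476, -0.06, -0.877]]
contact_force: [0.2, -0.0, -1.9]
gripper_width: 0.079
```

Run:
```python
from h import *
t=present(); off=np.array([-3,0,7.])
g=t+off; delta(g.round(1))
from sim import *
o=env.observe();q0=o['joint_pos'];R=o['tcp_rot'];p=o['eef_pos']
q=q0
for s in (.25,.5,.75,1): q=ik(q,p+s*(g-p),R).x; rep(q)
print('via'); q=q0
via=[(480,190,290),(530,220,260),g+[0,0,40],g]
for P in via: q=ik(q,J(P),R).x; rep(q)
```

```text
n el 28.4 az 11.1 xaxis el -3.4 lab err 211.7 look err 179.9 if at spot 35.0
t 17.4 at [424.4 129.2 288. ] R [[-0.863, -0.16, 0.479], [-0.169, 0.985, 0.025], [-0.476, -0.06, -0.877]] q [ 59.3 -20.6 -54.1  34.3 -45.1 -71.4] F [ 0.2 -0.  -1.9] g 0.079
-> [553.2 231.9 165. ] [-0.1166  0.1466  0.287 ] turn 0.0 dist 206 rows 4.9
[ 54.  -13.5 -55.4  39.6 -35.8 -74.1] p [457. 155. 257.] t [ 0.48  0.02 -0.88] nel 28.4 naz 11.1 xel -3.4 lab 160.3 look 128.7
[ 48.9  -6.6 -56.4  48.  -27.7 -79.5] p [489. 181. 227.] t [ 0.48  0.02 -0.88] nel 28.4 naz 11.1 xel -3.4 lab 109.0 look 77.5
[ 42.4  -0.1 -57.1  61.3 -20.4 -88.4] p [521. 206. 196.] t [ 0.48  0.02 -0.88] nel 28.4 naz 11.1 xel -3.4 lab 57.6 look 27.3
[  33.6    5.8  -56.9   81.7  -14.3 -101.8] p [553. 232. 165.] t [ 0.48  0.02 -0.88] nel 28.4 naz 11.1 xel -3.4 lab 7.6 look 27.7
via
[ 55.5 -10.7 -48.2  36.3 -40.  -71.1] p [480. 190. 290.] t [ 0.48  0.02 -0.88] nel 28.4 naz 11.1 xel -3.4 lab 158.0 look 123.3
[ 50.4  -2.7 -46.8  41.2 -32.5 -73. ] p [530. 220. 260.] t [ 0.48  0.02 -0.88] nel 28.4 naz 11.1 xel -3.4 lab 105.9 look 73.6
[ 43.9   3.2 -51.7  56.4 -22.2 -84.5] p [553. 232. 205.] t [ 0.48  0.02 -0.88] nel 28.4 naz 11.1 xel -3.4 lab 47.1 look 24.6
[  33.6    5.8  -56.9   81.7  -14.3 -101.8] p [553. 232. 165.] t [ 0.48  0.02 -0.88] nel 28.4 naz 11.1 xel -3.4 lab 7.6 look 27.7
```

Run:
```python
from h import *
delta((530,220,260));delta((553.2,231.9,205));
```

```text
t 17.4 at [424.4 129.2 288. ] R [[-0.863, -0.16, 0.479], [-0.169, 0.985, 0.025], [-0.476, -0.06, -0.877]] q [ 59.3 -20.6 -54.1  34.3 -45.1 -71.4] F [ 0.2 -0.  -1.9] g 0.079
-> (530, 220, 260) [-0.1553  0.1238  0.1291] turn 0.0 dist 142 rows 3.4
t 17.4 at [424.4 129.2 288. ] R [[-0.863, -0.16, 0.479], [-0.169, 0.985, 0.025], [-0.476, -0.06, -0.877]] q [ 59.3 -20.6 -54.1  34.3 -45.1 -71.4] F [ 0.2 -0.  -1.9] g 0.079
-> (553.2, 231.9, 205) [-0.1483  0.1426  0.2285] turn 0.0 dist 184 rows 4.4
```

>>> arm_command(deltas="-0.155 0.124 0.129 0;-0.155 0.124 0.129 0;-0.155 0.124 0.129 0;-0.155 0.124 0.129 0;-0.155 0.124 0.129 0;-0.15 0.135 0.18 0;-0.148 0.143 0.228 0;-0.148 0.143 0.228 0;-0.148 0.143 0.228 0;-0.148 0.143 0.228 0")

```text
clock: 18.23
eef_pos: [553.2, 231.2, 205.4]
tcp_rot: [[-0.863, -0.158, 0.479], [-0.168, 0.986, 0.024], [-0.476, -0.06, -0.877]]
contact_force: [0.6, -0.4, 0.4]
gripper_width: 0.084
```

Run:
```python
from h import *
t=present(); g=t+[-3,0,7]; delta(g.round(1))
o=env.observe(); print(np.round(o['joint_velocities'],1))
from sim import *
q=o['joint_pos']; p,R=fkR(q)
for s in (.5,1): q=ik(q,p+s*(g-p),R).x; rep(q)
ctr=o['eef_pos']+20*R[:,2]; n=-R[:,0]
c=imaging.calibration('scene'); im=imaging.snapshot('scene')
pts=[ctr+40*R[:,1]+4*n, ctr+55*R[:,1]+16*R[:,2]*0+30*R[:,2]+4*n, ctr-55*R[:,1]-30*R[:,2]+4*n, ctr+55*R[:,1]-16*R[:,2]+4*n, ctr-55*R[:,1]+30*R[:,2]+4*n]
x=proj(c,pts);print(x.round(1)); big=cv2.resize(im[180:360,310:490],None,fx=4,fy=4,interpolation=cv2.INTER_CUBIC)
big=np.clip(big*1.2,0,255).astype('uint8')
for u,v_ in x: cv2.circle(big,(int((u-310)*4),int((v_-180)*4)),4,(0,0,255),1)
cv2.imwrite('pics/s9.png',big[:600])
im=imaging.snapshot('wrist');cv2.imwrite('pics/w9.png',np.clip(im*1.6,0,255).astype('uint8'))
```

```text
n el 28.4 az 11.0 xaxis el -3.4 lab err 47.4 look err 24.7 if at spot 35.0
t 18.23 at [553.2 231.2 205.4] R [[-0.863, -0.158, 0.479], [-0.168, 0.986, 0.024], [-0.476, -0.06, -0.877]] q [ 44.1   3.2 -51.4  55.9 -22.5 -84.2] F [ 0.6 -0.4  0.4] g 0.084
-> [553.1 231.9 165. ] [0.032  0.0052 0.059 ] turn 0.0 dist 40 rows 1.0
[ 1.  -1.5  0.8 -0.2 -0.1 -0. ]
[ 40.1   4.5 -54.3  66.2 -18.5 -91.6] p [554. 232. 186.] t [ 0.48  0.02 -0.88] nel 28.4 naz 11.0 xel -3.4 lab 27.6 look 17.3
[  33.7    5.8  -56.9   81.4  -14.4 -101.7] p [553. 232. 165.] t [ 0.48  0.02 -0.88] nel 28.4 naz 11.0 xel -3.4 lab 7.6 look 27.7
[[418.7 254.3]
 [418.8 270.7]
 [387.5 219.9]
 [428.  251.1]
 [376.7 244.5]]
```

View pics/s9.png

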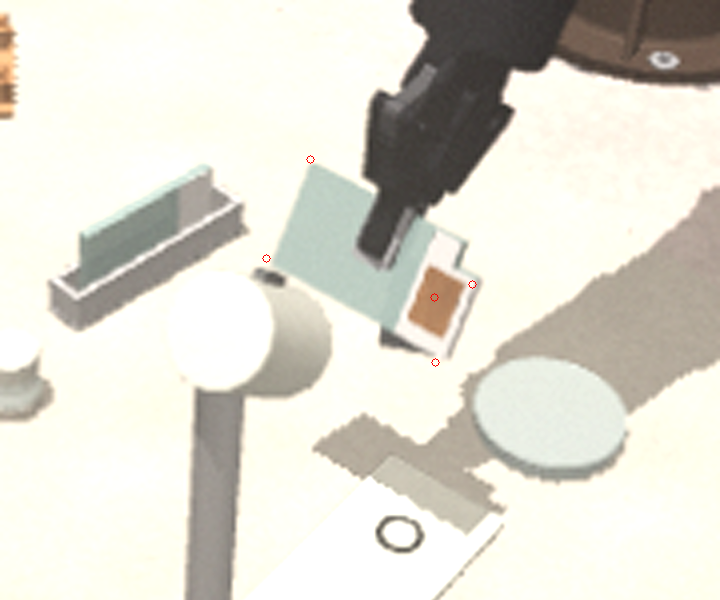

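View pics/w9.png

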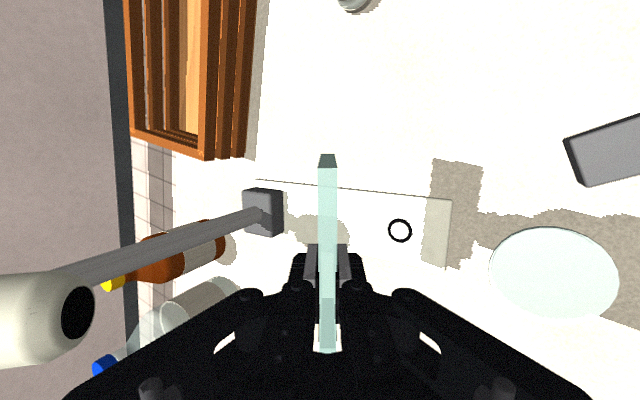

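Run:
```python
from h import *
c=imaging.calibration('wrist'); s=imaging.calibration('scene')
a=np.radians(10.2);spot=np.array([562.8,272.5,140.]);lens=spot+[130*np.cos(a),130*np.sin(a),110]
print('ring',plane(c,[(400,230)],8).round(1)); print('lens proj wrist',proj(c,lens),'scene',proj(s,lens), lens)
o1,d1=ray(c,[(78,312)]);o2,d2=ray(s,[(377.5,249)]); d1=d1[0]/np.linalg.norm(d1);d2=d2[0]/np.linalg.norm(d2)
A=np.c_[d1,-d2]; t=np.linalg.lstsq(A,o2-o1,rcond=None)[0]; print('tri',(o1+t[0]*d1).round(1),(o2+t[1]*d2).round(1))
g=present()+[-3,0,7]; delta(g.round(1))
```

```text
ring [[561.9 273.8   8. ]]
lens proj wrist [[ 77.77364982 307.45958168]] scene [[381.70407841 265.87872937]] [690.74542904 295.52101624 250.        ]
tri [664.5 278.  259.7] [674.6 266.  261.1]
n el 28.6 az 11.0 xaxis el -3.3 lab err 48.8 look err 26.1 if at spot 34.7
t 18.33 at [553.2 232.3 206.7] R [[-0.862, -0.16, 0.481], [-0.168, 0.985, 0.026], [-0.478, -0.058, -0.876]] q [ 44.1   3.1 -51.4  55.9 -22.4 -84.2] F [0.9 0.7 0.1] g 0.083
-> [553.1 231.9 165. ] [0.0334 0.0034 0.0608] turn 0.0 dist 42 rows 1.0
```

>>> arm_command(deltas="0.005 0 0.01 0;0.01 0.001 0.02 0;0.015 0.001 0.03 0;0.02 0.002 0.04 0;0.026 0.003 0.048 0;0.03 0.003 0.055 0;0.0334 0.0034 0.061 0;0.0334 0.0034 0.061 0;0.0334 0.0034 0.061 0;0.0334 0.0034 0.061 0")

```text
clock: 19.17
eef_pos: [553.6, 232.2, 166.3]
tcp_rot: [[-0.861, -0.159, 0.482], [-0.167, 0.986, 0.027], [-0.48, -0.058, -0.876]]
contact_force: [0.6, 0.9, -2.1]
gripper_width: 0.082
```

Run:
```python
from h import *
g=present(); delta((g+[-3,0,7]).round(1)); print(np.round(env.observe()['joint_velocities'],1))
```

```text
n el 28.7 az 11.0 xaxis el -3.3 lab err 8.7 look err 26.3 if at spot 34.4
t 19.17 at [553.6 232.2 166.3] R [[-0.861, -0.159, 0.482], [-0.167, 0.986, 0.027], [-0.48, -0.058, -0.876]] q [  33.6    5.8  -56.7   81.9  -14.3 -102. ] F [ 0.6  0.9 -2.1] g 0.082
-> [553.1 231.9 164.9] [ 0.0019 -0.0002  0.0016] turn 0.0 dist 1 rows 0.0
[ 0.1  0.2  0.   0.4  0.1 -0.4]
```

>>> arm_command(deltas="0 0 0 0;0 0 0 0;0 0 0 0;0 0 0 0")

```text
clock: 19.5
eef_pos: [553.6, 232.5, 166.5]
tcp_rot: [[-0.861, -0.16, 0.483], [-0.168, 0.985, 0.027], [-0.48, -0.057, -0.875]]
contact_force: [0.3, -0.4, -1.4]
gripper_width: 0.085
```

Run:
```python
from h import *
g=present(); o=env.observe();R=o['tcp_rot'];delta((g+[-3,0,7]).round(1))
n=-R[:,0];lab=o['eef_pos']+20*R[:,2]+40*R[:,1]+4*n
c=imaging.calibration('scene'); im=imaging.snapshot('scene')
hsv=cv2.cvtColor(im,cv2.COLOR_BGR2HSV); m=cv2.inRange(hsv,(5,90,40),(20,255,220)); m2=np.zeros_like(m); m2[240:300,390:450]=m[240:300,390:450]
ys,xs=np.where(m2>0); print('label px',xs.mean(),ys.mean(),len(xs),'pred',proj(c,lab).round(1))
u=np.array([xs.mean(),ys.mean()]); oo,d=ray(c,[u]); d=d[0]; s=((lab-oo)@n)/(d@n); print('label on face plane',(oo+s*d).round(1),'pred',lab.round(1))
crop(im,300,190,460,330,4.2,'pics/s10.png',1.2)
crop(imaging.snapshot('top'),195,125,465,275,2.9,'pics/t10.png',2.2)
```

```text
n el 28.7 az 11.0 xaxis el -3.3 lab err 9.0 look err 26.1 if at spot 34.3
t 19.5 at [553.6 232.5 166.5] R [[-0.861, -0.16, 0.483], [-0.168, 0.985, 0.027], [-0.48, -0.057, -0.875]] q [  33.6    5.8  -56.7   81.9  -14.3 -102. ] F [ 0.3 -0.4 -1.4] g 0.085
-> [553.1 231.9 164.9] [ 0.0022 -0.0007  0.002 ] turn 0.0 dist 2 rows 0.0
label px 416.7519379844961 269.1240310077519 129 pred [[417.1 268.5]]
label on face plane [561.  273.1 147.3] pred [560.3 273.1 148.7]
```

View pics/s10.png

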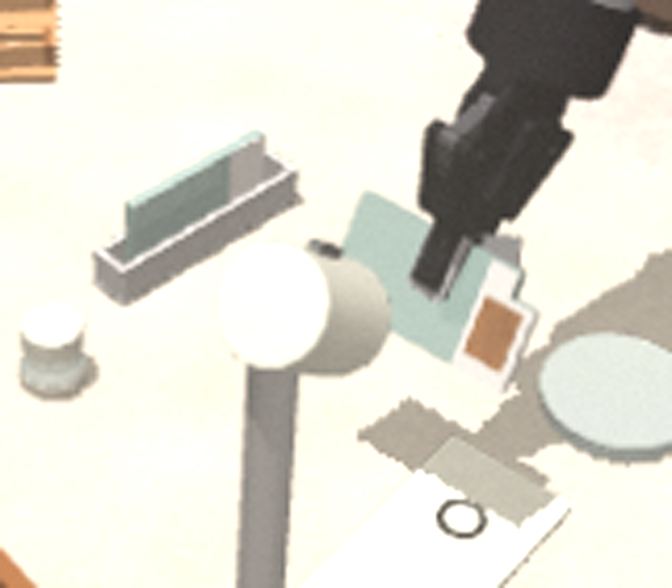

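View pics/t10.png

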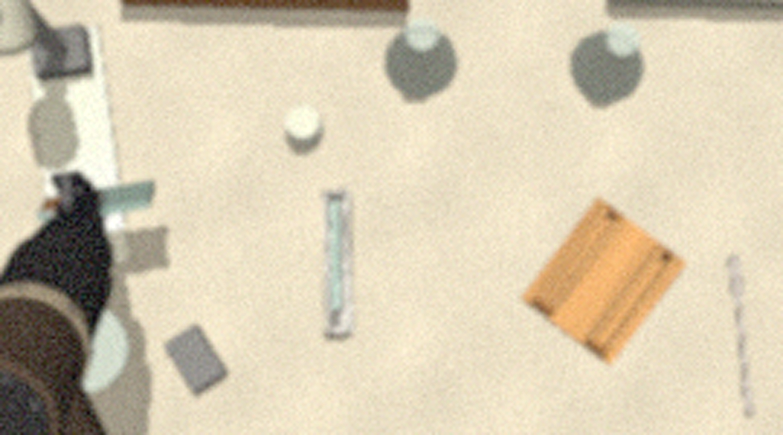

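```bash
python3 -c "
from cell import env
print(env.sign_off()); print(env.observe()['clock'])"
```

```text
the job is handed in; nothing more can be done
None
the job is handed in; nothing more can be done
```

I set the blank down upright in the trough. I then lifted the slide by its middle and handed in while still holding it at the reading spot, label up towards the lens. The job was handed in at about 19.6 s of the 53 s allowed; no verdict was reported.

**How the label was tilted:** the moves only shift the tool or turn it about its own axis. I got the tilt by pulling against the arm's outer reach limit in one-row steps. I then took some back at the inner limit, so that the spot was within the joint ranges.

**Last checks, from the arm pose and camera measurements:**

| Check | Measured | Limit |
|---|---|---|
| Label to reading spot | about 9 mm | 25 mm |
| Look point to lens | about 26 mm | 65 mm |
| Long edges off level | 3.3° | 17° |

- **Label face:** it tilts up about 29°, not the ideal 40°. The arm could not reach the spot with the full tilt, but the look point is well within its limit.
- **Label position:** measuring the label's own pixels in the scene picture agreed with the arm-based figure to about 1.5 mm.
- **Bench:** the last pictures show the blank standing in the trough. The flasks, jar, box and spatula look unmoved. The dish is partly hidden by the arm in the top view but visible in the scene view.
- **Lens position:** the wrist camera agreed with my computed lens position to about 5 pixels. A dark spot on the head in the scene picture did not match it, giving a point about 30 mm off. I took that spot to be something other than the lens and did not use it.

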